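# Sort out the mixed-up canister lids

### The job

The lids of the three steel canisters have been mixed up: swap them round so that every canister ends with the lid of its own shape, centred and square on it, flat on the rim. Lay a lid down in the clean white tray while you make room, never on the bare counter, and set the lids down rather than dropping them. Leave the canisters and the other things on the counter where they stand.

Things in the scene. Friction and masses are not known exactly. Their poses are not given: they have to be found in the camera images.
- round_can: Round stainless-steel canister, open at the top, 90 mm outside diameter, 85 mm tall, wall 4 mm. Loose, 0.55 kg. Origin: centre of its underside, z up.
- square_can: Square stainless-steel canister, open at the top, 84 x 84 mm outside, 72 mm tall, wall 4 mm. Loose, 0.55 kg. Origin: centre of its underside, x and y along its sides, z up.
- oblong_can: Oblong stainless-steel canister, open at the top, 140 mm long (its x axis) by 52 mm wide (y) outside, 58 mm tall, wall 4 mm. Loose, 0.55 kg. Origin: centre of its underside, z up.
- round_lid: Loose round steel lid, 100 mm diameter, 4 mm thick, 0.14 kg. At the start on the square canister. Flat underside, no lip: it rests on the rim, 5 mm overhang all round on its own canister. Black knob in the middle, 23 mm across, its head 14 to 28 mm over the lid's top (overall height 35 mm). Origin: centre of underside, z up; grip 26 mm above the origin.
- square_lid: Loose square steel lid, 94 x 94 mm, 4 mm thick, 0.15 kg. At the start on the oblong canister. Flat underside, no lip: it rests on the rim, 5 mm overhang all round on its own canister. Black bar handle in the middle, 50 mm long along x, 12 mm wide, centre 22 mm over the lid's top, on two thin studs. Origin: centre of underside, z up; grip the bar across y, 26 mm above the origin.
- oblong_lid: Loose oblong steel lid, 150 mm (x) by 62 mm (y), 4 mm thick, 0.15 kg. At the start on the round canister. Flat underside, no lip: it rests on the rim, 5 mm overhang all round on its own canister. Black bar handle in the middle, 70 mm long along x, 12 mm wide, centre 22 mm over the lid's top, on two thin studs. Origin: centre of underside, z up; grip the bar across y, 26 mm above the origin.
- tray: Clean shallow white plastic tray, fixed to the counter, empty at the start: 190 mm (x) by 140 mm (y) outside, walls 4 mm thick and 14 mm tall, floor 4 mm thick. The free spot for a lid; each lid fits flat inside it. Origin: centre of its underside on the counter, z up.
- tube_rack: Bystander: white test-tube rack, 64 x 210 mm (x, y), 58 mm tall, tubes with caps up to 88 mm. Loose. Origin: centre of its underside.
- reagent_bottle: Bystander: round glass reagent bottle with blue cap, 68 mm diameter, 140 mm tall. Loose. Origin: centre of its underside.
- pipette: Bystander: dark hand pipette lying on the counter along its y axis, about 230 mm long, 26 mm high. Loose. Origin: on the counter under its middle.
Not all that is in view belongs to the job. What is shaped like the oblong_lid but green or yellow is not meant.

How it is judged (in metres and radians):
On the way:
1. one of the lids has been laid flat in the tray and let go (((horizontal distance between round_lid and tray below 0.08 m and height (world z) of round_lid below 0.02 m and angle between round_lid's own z axis and vertical below 0.15 rad and linear speed of round_lid below 0.03 m/s and contact force between the fingers and round_lid below 0.1 N) or (horizontal distance between square_lid and tray below 0.08 m and height (world z) of square_lid below 0.02 m and angle between square_lid's own z axis and vertical below 0.15 rad and linear speed of square_lid below 0.03 m/s and contact force between the fingers and square_lid below 0.1 N) or (horizontal distance between oblong_lid and tray below 0.08 m and height (world z) of oblong_lid below 0.02 m and angle between oblong_lid's own z axis and vertical below 0.15 rad and linear speed of oblong_lid below 0.03 m/s and contact force between the fingers and oblong_lid below 0.1 N))), for 0.2 s.
At the end, for the whole second after the job is handed in: Every lid lies flat (rim height within 4 mm) on the canister of its own shape, within 10 mm of its centre, square and oblong lids within 0.15 rad of their canister's sides, all released and at rest, canisters upright and within 30 mm of where they stood (horizontal distance between round_lid and round_can below 0.01 m and z of round_lid in the frame of round_can between 0.081 and 0.089 m and angle between each of round_lid, round_can, square_lid, square_can, oblong_lid, oblong_can's own z axis and vertical below 0.06 rad and distance of each of round_can, square_can, oblong_can from where it was at the start of the episode below 0.03 m and linear speed of each of round_lid, round_can, square_lid, square_can, oblong_lid, oblong_can below 0.02 m/s and angular speed of each of round_lid, square_lid, oblong_lid below 0.1 rad/s and contact force between the fingers and round_lid below 0.1 N and horizontal distance between square_lid and square_can below 0.01 m and z of square_lid in the frame of square_can between 0.068 and 0.076 m and contact force between the fingers and square_lid below 0.1 N and (angle between the x axis of square_lid and the x axis of square_can, either way round below 0.15 rad or angle between the x axis of square_lid and the y axis of square_can, either way round below 0.15 rad) and horizontal distance between oblong_lid and oblong_can below 0.01 m and z of oblong_lid in the frame of oblong_can between 0.054 and 0.062 m and contact force between the fingers and oblong_lid below 0.1 N and angle between the x axis of oblong_lid and the x axis of oblong_can, either way round below 0.15 rad); the robot touches nothing.
It fails at once if a lid is put on the bare counter ((height (world z) of round_lid below 0.03 m and horizontal distance between round_lid and tray above 0.1 m) or (height (world z) of square_lid below 0.03 m and horizontal distance between square_lid and tray above 0.1 m) or (height (world z) of oblong_lid below 0.03 m and horizontal distance between oblong_lid and tray above 0.1 m)).
It fails at once if a lid is let fall (moves faster than 0.5 m/s while not held) ((contact force between the fingers and round_lid below 0.05 N and linear speed of round_lid above 0.5 m/s) or (contact force between the fingers and square_lid below 0.05 N and linear speed of square_lid above 0.5 m/s) or (contact force between the fingers and oblong_lid below 0.05 N and linear speed of oblong_lid above 0.5 m/s)).
It fails at once if a canister is shoved more than 30 mm (distance of round_can from where it was at the start of the episode above 0.03 m or distance of square_can from where it was at the start of the episode above 0.03 m or distance of oblong_can from where it was at the start of the episode above 0.03 m).
It fails at once if a bystander is moved more than 30 mm (distance of any of tube_rack, reagent_bottle, pipette from where it was at the start of the episode above 0.03 m).
It also fails if it takes over 128 s, if anything falls off the work surface, if the arm or the gripper's body presses on something with over 40 N, if the wrist force passes 120 N, or if a joint passes its speed limit or range.

### The arm

A 6-joint arm with a two-finger parallel gripper is mounted at the origin on the work surface. World frame = base frame: x ahead of the robot, y to its left, z up, the work surface at z = 0. Lengths are in m, angles in degrees, forces in N, time in s.
With the tool pointing down it reaches from about 0.3 to 0.775 m from the base axis. Payload 14.6 kg.
Tool frame: the origin (TCP) lies on the centre line of the jaws, within the pads' length; the fingertips stand 14 mm ahead of it and the grasp point (between the pads) lies 5 mm behind it; z points along the fingers, y is the direction in which the jaws open and shut (so a half turn about z gives the same grasp; the last joint's range is limited). The gripper opens to 94 mm and grips with 3 to 60 N. Pads are 16 mm wide; open, the fingers measure 119 mm over their backs; the gripper's body (75 mm by 177 mm) begins 78 mm behind the grasp point.
Start: joints at [-67.758, 17.183, 87.147, -0, 75.671, -3.816], TCP at [0.242, -0.494, 0.219] pointing down, gripper open.
Joint ranges: [-173.82, 173.82], [-45.26, 126.66], [13.44, 144.39], [-59.66, 239.66], [0, 175.72], [-146.38, 146.38]. Speed limits (degrees/s): [127.2, 127.2, 147.25, 180, 180, 180].

### API

Orientations are given as [roll, pitch, yaw] about the fixed x, y, z axes, in that order (R = Rz(yaw) Ry(pitch) Rx(roll)).
In Python, from rig import arm gives the robot as it stands.
- The arm moves only by the tool play_rows, never from a script. Its argument "targets" is a list of rows, each an object of numbers: "x", "y", "z": the shift along the tool's x, y, z in units of 40 mm (1.0 is 40 mm); "ax", "ay", "az": the turn, a rotation vector about the tool's x, y, z in units of 5 degrees (1.0 is 5 degrees); "hand": the finger opening in mm, from 0 to 94. A call has 1 to 20 rows; each row shifts and turns the commanded pose from where the row before left it, along the tool's axes as they then stand; what a row does not reach is not made up. A row lasts 1/12 s, in which the tool goes at most 41.7 mm and 7.16 degrees, less where a joint would pass 70% of its speed; a pose out of reach is approached as far as the arm can. A call is refused whole if a number of a shift passes 1 or a number of a turn 1, either way. A call with a gripper value outside its range is refused whole. The fingers move at their own pace and stop on an object; "newtons" is the grip in N (left out, the last holds). Time passes only in rows, so rows that do not move let the fingers close. It gives the time, the measured TCP pose, the force and the opening at its end, in the units of the state.
- arm.observe(): the state, without advancing time (a new reading comes with each control period).
- arm.grab_frame(name): name is "side" or "top" or "wrist"; returns (picture, depth): 384x512x3 uint8, red, green, blue; 384x512 float32, m along the optical axis (not along the pixel's ray), 0 where there is no reading.
- arm.camera_model(name): a dict with "mtx" (3x3 intrinsics, pixels), "k1" (the pictures are not rectified: a ray, as slopes to the right and down, at radius r is drawn at 1 + k1 r^2 times it, then the intrinsics apply), "origin" and "attitude" of the camera in the world; the wrist camera has in their place "tool_from_camera" (4x4, takes a point from camera to tool coordinates, whose origin is the TCP and whose axes are the flange's). Camera axes: x right, y up, looking along -z (the intrinsics and any distortion apply to the point x, -y, -z); pixel columns grow to the right and rows downward; lengths in m; the calibration is good to about 2 mm. A picture is of the moment at which its call begins: read the wrist's pose just before it. camera_model takes no time and is no camera call.
- arm.close_job(): hands the job in, once; it reports no verdict.
The state is a dict: "time": time; "joint_pos": joint angles; "joint_velocities": joint speeds; "joint_torque": joint torques, N m; "ee_pos": TCP position; "tcp_rot": TCP orientation; "ft_force": force on the tool from outside, world axes, zero at the start; "ft_torque": the same for the moment, N m; "opening": finger opening in m.
Only numpy, scipy, OpenCV 4.12 (cv2) and the standard library are available. Lean on these libraries where they do the work, as an engineer would, in place of code of your own. Each camera call takes 0.05 s, during which the arm holds its last target.

## Working session

There is one attempt and no reset: what is moved stays moved. The work goes in short steps, Python scripts to look and compute and a tool call to move; the robot and the scene stay as the last step left them, time stands still between calls to the robot, and variables do not carry over. Pictures are saved under pics/ and viewed, and the job is handed in when it is done.

Besides the shell and the picture viewer there is one more tool, called in YAML: its name, and indented under it one key for each argument. play_rows: Moves the arm, as the interface text tells. Its arguments: {"type":"object","properties":{"targets":{"type":"array"},"newtons":{"type":"number"}},"required":["targets"]}

```bash
ls; mkdir -p pics; python3 - <<'E'
from rig import arm
import cv2,numpy as np
print(arm.observe())
for n in ["side","top","wrist"]:
    print(n,arm.camera_model(n))
for n in ["side","top"]:
    p,d=arm.grab_frame(n)
    cv2.imwrite(f"pics/{n}0.png",cv2.resize(p[:,:,::-1],(800,600),interpolation=cv2.INTER_CUBIC)); np.savez(f"pics/{n}0.npz",p=p,d=d)
E
```

```text
pics
{'time': 0.0, 'joint_pos': array([-6.77592241e+01,  1.72171972e+01,  8.71794482e+01, -9.13998030e-04,
        7.56694071e+01, -3.81604439e+00]), 'joint_velocities': array([ 0.03108803,  0.09631069,  0.01205046,  0.0752809 ,  0.05790113,
       -0.05531082]), 'joint_torque': array([ 2.17616471e-03, -5.31791389e+01, -3.52732801e+01,  7.08642486e-02,
        2.43728334e-02, -1.34745628e-04]), 'ee_pos': array([ 0.24149684, -0.49388108,  0.21887759]), 'tcp_rot': array([-1.79934035e+02, -3.51267788e-03,  2.60570450e+01]), 'ft_force': array([ 0.000876  , -0.41994627, -0.22183172]), 'ft_torque': array([-0.03281194,  0.01136106,  0.03057514]), 'opening': 0.09421944668706728}
side {'mtx': array([[368.2764028 ,   0.        , 259.72098003],
       [  0.        , 368.2764028 , 192.27162255],
       [  0.        ,   0.        ,   1.        ]]), 'k1': -0.01321455492137198, 'origin': array([0.06587555, 0.8728633 , 0.92554274]), 'attitude': array([  47.76530786,   -0.76696358, -148.57233556])}
top {'mtx': array([[480.66051919,   0.        , 259.71101011],
       [  0.        , 480.66051919, 186.07973859],
       [  0.        ,   0.        ,   1.        ]]), 'k1': -0.1862161721251509, 'origin': array([0.41461581, 0.09693964, 1.60673471]), 'attitude': array([  4.08903575,   0.14264019, -89.82798334])}
wrist {'mtx': array([[265.85898093,   0.        , 255.42353135],
       [  0.        , 265.85898093, 185.80037061],
       [  0.        ,   0.        ,   1.        ]]), 'k1': 0.015957315777468572, 'tool_from_camera': array([[ 6.64795546e-04,  9.68711985e-01,  2.48186721e-01,
         7.33344274e-02],
       [ 9.99999779e-01, -6.36266961e-04, -1.95159387e-04,
        -5.66191540e-04],
       [-3.11402261e-05,  2.48186796e-01, -9.68712193e-01,
        -1.64777229e-01],
       [ 0.00000000e+00,  0.00000000e+00,  0.00000000e+00,
         1.00000000e+00]])}
```

View pics/top0.png

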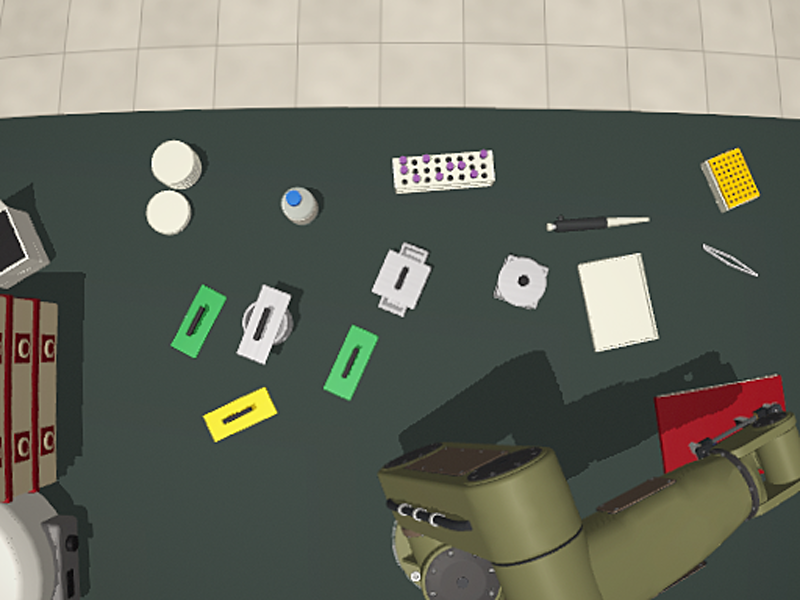

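View pics/side0.png

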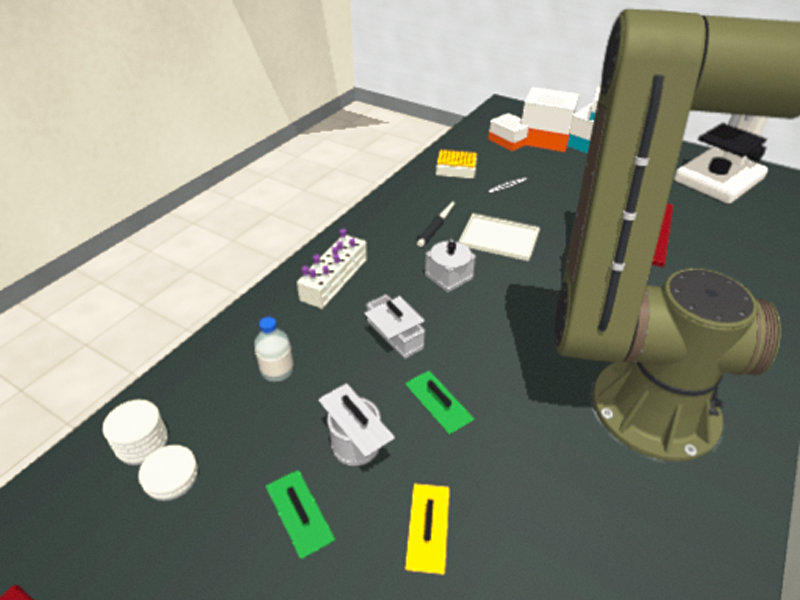

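The top view shows the round can with the oblong (steel) lid at (265,323), the oblong can with the square lid at (402,280), the square can with the round lid at (522,282), and the tray at (618,302). Three things could be taken for the oblong lid: the green plates at (198,321) and (351,362) and the yellow one at (240,414). I rule them out by colour. The plain white pots (~170,165/212) and the red pad don't belong to the job either.

```bash
cat > h.py <<'E'
import numpy as np,cv2
from scipy.spatial.transform import Rotation as R
def pose(cm,obs=None):
    if 'origin' in cm:
        return R.from_euler('xyz',cm['attitude'],degrees=True).as_matrix(),np.array(cm['origin'])
    T=np.array(cm['tool_from_camera']); Rt=R.from_euler('xyz',obs['tcp_rot'],degrees=True).as_matrix()
    return Rt@T[:3,:3], Rt@T[:3,3]+np.array(obs['ee_pos'])
def rays(cm,uv):
    q=cv2.undistortPoints(np.array(uv,float).reshape(-1,1,2),cm['mtx'],np.array([cm['k1'],0,0,0])).reshape(-1,2)
    return np.c_[q[:,0],-q[:,1],-np.ones(len(q))]
def cloud(cm,d,obs=None):
    h,w=d.shape; v,u=np.mgrid[:h,:w]
    r=rays(cm,np.c_[u.ravel(),v.ravel()]); Rm,o=pose(cm,obs)
    P=(r*d.ravel()[:,None])@Rm.T+o
    P[d.ravel()==0]=np.nan
    return P.reshape(h,w,3)
def onplane(cm,uv,z,obs=None):
    Rm,o=pose(cm,obs); w=rays(cm,uv)@Rm.T
    return o+w*((z-o[2])/w[:,2])[:,None]
def proj(cm,P,obs=None):
    Rm,o=pose(cm,obs); c=(np.atleast_2d(P)-o)@Rm
    q=np.c_[c[:,0]/-c[:,2],-c[:,1]/-c[:,2]]; r2=(q**2).sum(1)
    q=q*(1+cm['k1']*r2)[:,None]
    return q@np.diag([cm['mtx'][0,0],cm['mtx'][1,1]])+cm['mtx'][:2,2]
E
python3 - <<'E'
from rig import arm
from h import *
z=np.load('pics/top0.npz');d=z['d'];p=z['p']
cm=arm.camera_model('top');P=cloud(cm,d)
s=512/800
for n,(u,v) in dict(rl=(515,270),ol=(277,300),sl=(390,275),tray=(600,300),trayc=(618,302),counter=(450,350),g1=(185,330),y=(215,425)).items():
    print(n,P[int(v*s),int(u*s)].round(4))
# lids: top plane heights
for n,(u,v),zt in [('ol',(265,323),.089),('sl',(402,280),.062),('rl',(522,282),.076),('tray',(618,302),.014)]:
    u*=s;v*=s
    m=np.abs(P[...,2]-zt)<(.006 if n!='tray' else .02)
    if n=='tray': m=(p.min(2)>200)
    vv,uu=np.mgrid[:384,:512]; m&=(np.hypot(uu-u,vv-v)<55)
    k,l=cv2.connectedComponents(m.astype(np.uint8),connectivity=4)
    c=[(l==i).sum() for i in range(1,k)]; b=l==1+int(np.argmax(c))
    X=onplane(cm,np.c_[uu[b],vv[b]],zt)
    print(n,b.sum(),P[b][:,2].mean(),[np.round(q,4) for q in cv2.minAreaRect((X[:,:2]*1000).astype(np.float32))],X.mean(0).round(4))
crop=p[110:290,90:430]
cv2.imwrite('pics/topc.png',cv2.resize(crop[:,:,::-1],None,fx=2.35,fy=2.35,interpolation=cv2.INTER_CUBIC))
E
```

```text
rl [ 0.57   -0.1213  0.0759]
ol [0.5032 0.3633 0.0941]
sl [0.5578 0.1358 0.0596]
tray [ 0.5103 -0.3192  0.0032]
trayc [ 0.5067 -0.3559  0.0089]
counter [ 0.4028  0.0064 -0.0007]
g1 [0.443  0.5802 0.0089]
y [0.2388 0.5118 0.0101]
ol 802 0.0893619481207923 [array([453.6984, 389.2749]), array([ 88.2197, 148.7774]), np.float64(69.1809)] [0.4546 0.3891 0.089 ]
sl 714 0.062335965564990894 [array([551.0868, 111.5579]), array([ 93.5852, 108.8481]), np.float64(66.9557)] [0.5489 0.1122 0.062 ]
rl 702 0.07628054629023491 [array([ 543.3977, -136.0895]), array([99.3222, 98.5891]), np.float64(63.1367)] [ 0.5432 -0.1367  0.076 ]
tray 2076 nan [array([ 506.7459, -355.3586]), array([188.6371, 140.542 ]), np.float64(11.5468)] [ 0.5069 -0.3514  0.014 ]
```

View pics/topc.png

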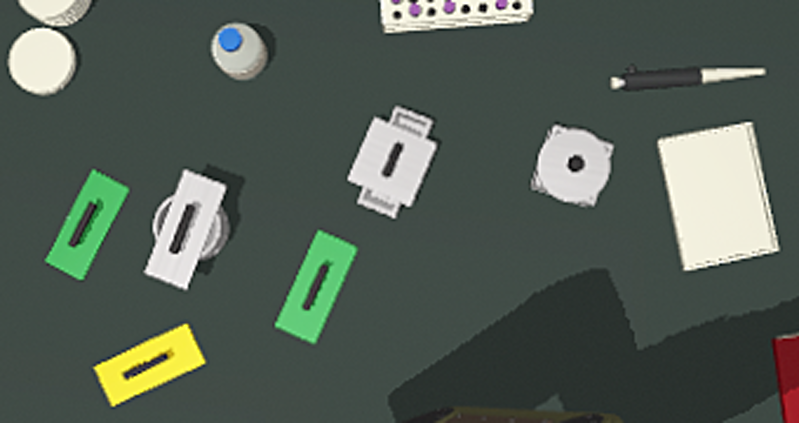

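```bash
cat >> h.py <<'E'
def go(x,y,z,yaw=None,obs=None):
    from rig import arm
    o=obs or arm.observe(); Rt=R.from_euler('xyz',o['tcp_rot'],degrees=True).as_matrix()
    d=Rt.T@(np.array([x,y,z])-o['ee_pos'])/0.04
    print('at',np.round(o['ee_pos'],4),np.round(o['tcp_rot'],2),'t',round(o['time'],2),'open',round(o['opening'],4))
    print('  shift units total',d.round(3),' min rows',round(np.abs(d).max(),1),end='')
    if yaw is not None:
        yt=o['tcp_rot'][2]; dy=(yaw-yt+180)%360-180
        print('  az units', round(-dy/5,3),end='')   # tool z down
    print()
E
python3 - <<'E'
from h import *
go(.543,-.137,.22)
E
```

```text
at [ 0.2415 -0.4939  0.2189] [-179.94   -0.     26.06] t 0.1 open 0.0943
  shift units total [10.69  -4.704 -0.021]  min rows 10.7
```

play_rows:
  targets:
    - {"x": 0.8, "y": -0.35}
    - {"x": 0.8, "y": -0.35}
    - {"x": 0.8, "y": -0.35}
    - {"x": 0.8, "y": -0.35}
    - {"x": 0.8, "y": -0.35}
    - {"x": 0.8, "y": -0.35}
    - {"x": 0.8, "y": -0.35}
    - {"x": 0.8, "y": -0.35}
    - {"x": 0.8, "y": -0.35}
    - {"x": 0.8, "y": -0.35}
    - {"x": 0.8, "y": -0.35}
    - {"x": 0.8, "y": -0.35}
    - {"x": 0.8, "y": -0.35}
    - {"x": 0.3, "y": -0.15}
    - {"hand": 60}
    - {}
    - {}

```text
schema error: expected keys x, y, z, ax, ay, az, hand
```

```bash
cat > w.py <<'E'
import sys
from rig import arm
from h import *
n=sys.argv[1]
o=arm.observe(); p,d=arm.grab_frame('wrist')
np.savez(f'pics/{n}.npz',p=p,d=d,o=np.array(o,dtype=object))
cv2.imwrite(f'pics/{n}.png',cv2.resize(p[:,:,::-1],(800,600),interpolation=cv2.INTER_CUBIC))
print(o['ee_pos'],o['tcp_rot'],o['opening'],o['ft_force'],o['time'])
E
python3 w.py w1
```

```text
[ 0.24152219 -0.49388317  0.21892924] [-1.79938433e+02 -4.54793220e-03  2.60577211e+01] 0.09434752728363537 [-0.2340186  -0.84896629 -0.6568013 ] 0.1
```

View pics/w1.png

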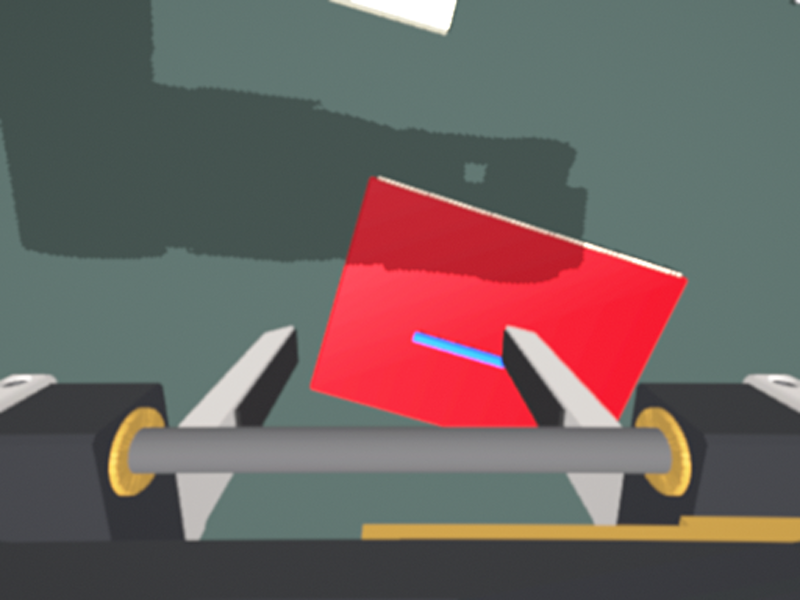

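The wrist view so far shows only the red pad (500,300) between the fingers and the tray corner at (400,10). Each row needs all seven keys, so I'll resend.

play_rows:
  targets:
    - {"x": 0.8, "y": -0.35, "z": 0, "ax": 0, "ay": 0, "az": 0, "hand": 60}
    - {"x": 0.8, "y": -0.35, "z": 0, "ax": 0, "ay": 0, "az": 0, "hand": 60}
    - {"x": 0.8, "y": -0.35, "z": 0, "ax": 0, "ay": 0, "az": 0, "hand": 60}
    - {"x": 0.8, "y": -0.35, "z": 0, "ax": 0, "ay": 0, "az": 0, "hand": 60}
    - {"x": 0.8, "y": -0.35, "z": 0, "ax": 0, "ay": 0, "az": 0, "hand": 60}
    - {"x": 0.8, "y": -0.35, "z": 0, "ax": 0, "ay": 0, "az": 0, "hand": 60}
    - {"x": 0.8, "y": -0.35, "z": 0, "ax": 0, "ay": 0, "az": 0, "hand": 60}
    - {"x": 0.8, "y": -0.35, "z": 0, "ax": 0, "ay": 0, "az": 0, "hand": 60}
    - {"x": 0.8, "y": -0.35, "z": 0, "ax": 0, "ay": 0, "az": 0, "hand": 60}
    - {"x": 0.8, "y": -0.35, "z": 0, "ax": 0, "ay": 0, "az": 0, "hand": 60}
    - {"x": 0.8, "y": -0.35, "z": 0, "ax": 0, "ay": 0, "az": 0, "hand": 60}
    - {"x": 0.5, "y": -0.3, "z": 0, "ax": 0, "ay": 0, "az": 0, "hand": 60}
    - {"x": 0, "y": 0, "z": 0, "ax": 0, "ay": 0, "az": 0, "hand": 60}
    - {"x": 0, "y": 0, "z": 0, "ax": 0, "ay": 0, "az": 0, "hand": 60}
    - {"x": 0, "y": 0, "z": 0, "ax": 0, "ay": 0, "az": 0, "hand": 60}

```text
time: 1.4
ee_pos: [0.5025, -0.1819, 0.2193]
tcp_rot: [-180.0, 0.0, 26.1]
ft_force: [-0.5, 0.6, 0.6]
opening: 0.0603
```

```bash
python3 w.py w2
```

```text
[ 0.50252926 -0.18187992  0.21926896] [-1.79987469e+02  2.31995597e-02  2.60597881e+01] 0.06025426148484583 [-0.5053118   0.61212768  0.61948592] 1.4
```

View pics/w2.png

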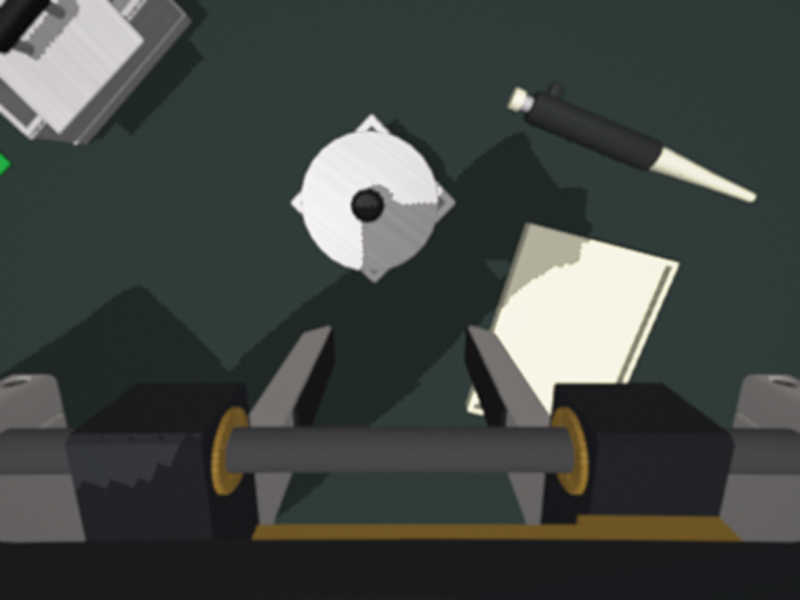

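The view shows the round lid at (370,200), knob at (367,205), and the square can's corners poking out at (372,115), (292,203), (375,282) and (455,203). The tray is at (570,320).

```bash
python3 - <<'E'
from rig import arm
from h import *
f=np.load('pics/w2.npz',allow_pickle=True);d=f['d'];p=f['p'];o=f['o'].item()
cm=arm.camera_model('wrist');P=cloud(cm,d,o)
vv,uu=np.mgrid[:384,:512];s=.64
m=(np.abs(P[...,2]-.076)<.003)&(np.hypot(uu-370*s,vv-200*s)<50)
X=onplane(cm,np.c_[uu[m],vv[m]],.076,o)
print('lid',m.sum(),np.nanmedian(P[m][:,2]),cv2.minEnclosingCircle((X[:,:2]*1000).astype(np.float32)))
m=(P[...,2]>.095)&(np.hypot(uu-370*s,vv-200*s)<20)
print('knob',m.sum(),np.nanmax(P[m][:,2]),cv2.minEnclosingCircle((P[m][:,:2]*1000).astype(np.float32)))
c=onplane(cm,np.array([(372,115),(292,203),(375,282),(455,203)])*s,.072,o)
print('can corners',c.round(4),'ctr',c.mean(0)); e=c[0]-c[2];g=c[1]-c[3]
print(np.hypot(*e[:2]),np.hypot(*g[:2]),'yaw',(np.degrees(np.arctan2(e[1],e[0]))-45)%90,(np.degrees(np.arctan2(g[1],g[0]))-45)%90)
t=onplane(cm,np.array([(527,224),(679,263)])*s,.014,o); print('tray corners',t.round(4))
# from top
z=np.load('pics/top0.npz');cm=arm.camera_model('top');p=z['p'];d=z['d'];P=cloud(cm,d)
m=(p.min(2)>190)&(np.hypot(uu-618*s,vv-302*s)<60)
cs,_=cv2.findContours(m.astype(np.uint8),cv2.RETR_EXTERNAL,cv2.CHAIN_APPROX_NONE);c=max(cs,key=cv2.contourArea).reshape(-1,2)
X=onplane(cm,c,.014);print('tray top',cv2.minAreaRect((X[:,:2]*1000).astype(np.float32)))
E
```

```text
lid 5691 0.07545763240879744 ((548.8946533203125, -135.8902587890625), 53.8239631652832)
knob 381 0.10883369879944715 ((546.5772705078125, -135.75856018066406), 11.285791397094727)
can corners [[ 0.6014 -0.1118  0.072 ]
 [ 0.5212 -0.0846  0.072 ]
 [ 0.4941 -0.1647  0.072 ]
 [ 0.5739 -0.1921  0.072 ]] ctr [ 0.54762678 -0.13828339  0.072     ]
0.11968864495742354 0.11976308216220045 yaw 71.25099466774752 71.12132042396087
tray corners [[ 0.5868 -0.2656  0.014 ]
 [ 0.6162 -0.4054  0.014 ]]
tray top ((507.02447509765625, -355.7296142578125), (189.5426483154297, 140.59092712402344), 11.302184104919434)
```

```bash
python3 - <<'E'
from h import *
go(.5468,-.1360,.094)
E
```

```text
at [ 0.5024 -0.1822  0.2194] [-1.800e+02  1.000e-02  2.601e+01] t 1.45 open 0.0601
  shift units total [ 1.505 -0.552  3.134]  min rows 3.1
```

play_rows:
  targets:
    - {"x": 0.5, "y": -0.2, "z": 0, "ax": 0, "ay": 0, "az": 0, "hand": 60}
    - {"x": 0.5, "y": -0.2, "z": 0, "ax": 0, "ay": 0, "az": 0, "hand": 60}
    - {"x": 0.5, "y": -0.15, "z": 0, "ax": 0, "ay": 0, "az": 0, "hand": 60}
    - {"x": 0, "y": 0, "z": 0.5, "ax": 0, "ay": 0, "az": 0, "hand": 60}
    - {"x": 0, "y": 0, "z": 0.5, "ax": 0, "ay": 0, "az": 0, "hand": 60}
    - {"x": 0, "y": 0, "z": 0.5, "ax": 0, "ay": 0, "az": 0, "hand": 60}
    - {"x": 0, "y": 0, "z": 0.5, "ax": 0, "ay": 0, "az": 0, "hand": 60}
    - {"x": 0, "y": 0, "z": 0.4, "ax": 0, "ay": 0, "az": 0, "hand": 60}
    - {"x": 0, "y": 0, "z": 0.3, "ax": 0, "ay": 0, "az": 0, "hand": 60}
    - {"x": 0, "y": 0, "z": 0.2, "ax": 0, "ay": 0, "az": 0, "hand": 60}
    - {"x": 0, "y": 0, "z": 0.13, "ax": 0, "ay": 0, "az": 0, "hand": 60}
    - {"x": 0, "y": 0, "z": 0.1, "ax": 0, "ay": 0, "az": 0, "hand": 60}
    - {"x": 0, "y": 0, "z": 0, "ax": 0, "ay": 0, "az": 0, "hand": 60}
    - {"x": 0, "y": 0, "z": 0, "ax": 0, "ay": 0, "az": 0, "hand": 60}

```text
time: 2.62
ee_pos: [0.5473, -0.1356, 0.0948]
tcp_rot: [180.0, -0.0, 26.1]
ft_force: [0.5, -1.1, 1.1]
opening: 0.0597
```

```bash
python3 w.py w3
```

```text
[ 0.54734425 -0.13558966  0.09479958] [ 1.79967565e+02 -3.18940949e-02  2.60544674e+01] 0.05967428383287149 [ 0.48448398 -1.05647553  1.10412005] 2.6167
```

View pics/w3.png

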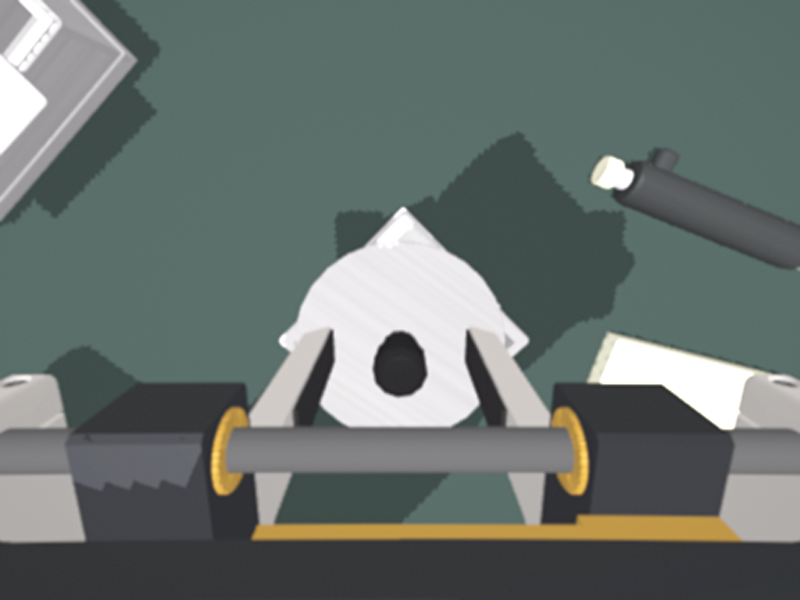

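The knob sits at (399,365), midway between the jaws (330 and 470). Closing and lifting.

play_rows:
  targets:
    - {"x": 0, "y": 0, "z": 0, "ax": 0, "ay": 0, "az": 0, "hand": 15}
    - {"x": 0, "y": 0, "z": 0, "ax": 0, "ay": 0, "az": 0, "hand": 15}
    - {"x": 0, "y": 0, "z": 0, "ax": 0, "ay": 0, "az": 0, "hand": 15}
    - {"x": 0, "y": 0, "z": 0, "ax": 0, "ay": 0, "az": 0, "hand": 15}
    - {"x": 0, "y": 0, "z": 0, "ax": 0, "ay": 0, "az": 0, "hand": 15}
    - {"x": 0, "y": 0, "z": 0, "ax": 0, "ay": 0, "az": 0, "hand": 15}
    - {"x": 0, "y": 0, "z": 0, "ax": 0, "ay": 0, "az": 0, "hand": 15}
    - {"x": 0, "y": 0, "z": 0, "ax": 0, "ay": 0, "az": 0, "hand": 15}
    - {"x": 0, "y": 0, "z": -0.1, "ax": 0, "ay": 0, "az": 0, "hand": 15}
    - {"x": 0, "y": 0, "z": -0.2, "ax": 0, "ay": 0, "az": 0, "hand": 15}
    - {"x": 0, "y": 0, "z": -0.3, "ax": 0, "ay": 0, "az": 0, "hand": 15}
    - {"x": 0, "y": 0, "z": -0.5, "ax": 0, "ay": 0, "az": 0, "hand": 15}
    - {"x": 0, "y": 0, "z": -0.5, "ax": 0, "ay": 0, "az": 0, "hand": 15}
    - {"x": 0, "y": 0, "z": -0.4, "ax": 0, "ay": 0, "az": 0, "hand": 15}
    - {"x": 0, "y": 0, "z": 0, "ax": 0, "ay": 0, "az": 0, "hand": 15}
  newtons: 25

```text
time: 3.92
ee_pos: [0.5484, -0.1358, 0.1787]
tcp_rot: [179.8, -0.3, 26.1]
ft_force: [0.6, -0.3, -0.7]
opening: 0.0218
```

```bash
python3 w.py w4; python3 -c "
from h import *
go(.507,-.355,.08)"
```

```text
[ 0.54840762 -0.13580483  0.17866968] [179.75641737  -0.25761966  26.06038234] 0.021818431015813166 [ 0.59770163 -0.29549217 -0.67956887] 3.9167
at [ 0.5478 -0.1356  0.1764] [ 1.7985e+02 -1.5000e-01  2.6060e+01] t 3.97 open 0.0216
  shift units total [-3.332  4.473  2.412]  min rows 4.5
```

View pics/w4.png

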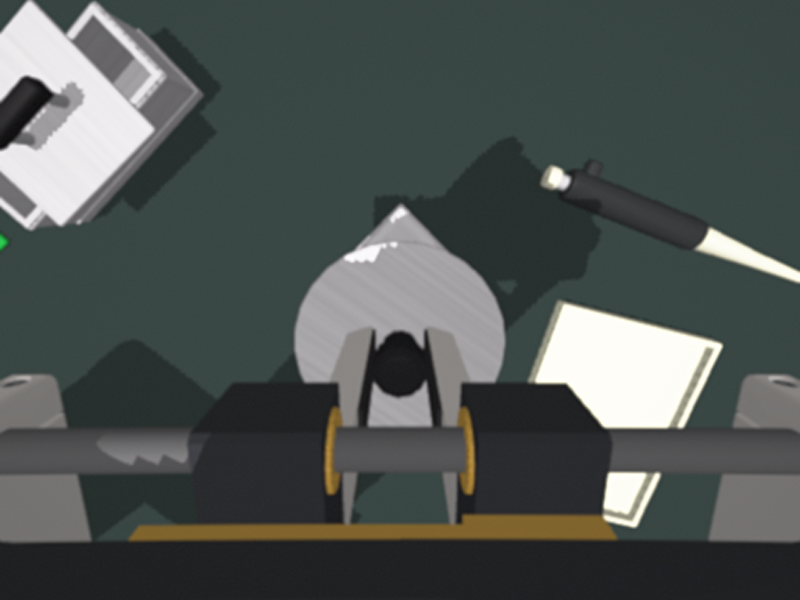

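The lid is held: its knob is at (399,360) between the pads and the can corner stays behind at (400,205). Next, over to the tray.

play_rows:
  targets:
    - {"x": -0.3, "y": 0.4, "z": 0, "ax": 0, "ay": 0, "az": 0, "hand": 15}
    - {"x": -0.5, "y": 0.7, "z": 0, "ax": 0, "ay": 0, "az": 0, "hand": 15}
    - {"x": -0.5, "y": 0.7, "z": 0, "ax": 0, "ay": 0, "az": 0, "hand": 15}
    - {"x": -0.5, "y": 0.7, "z": 0, "ax": 0, "ay": 0, "az": 0, "hand": 15}
    - {"x": -0.5, "y": 0.7, "z": 0, "ax": 0, "ay": 0, "az": 0, "hand": 15}
    - {"x": -0.5, "y": 0.7, "z": 0.3, "ax": 0, "ay": 0, "az": 0, "hand": 15}
    - {"x": -0.38, "y": 0.45, "z": 0.5, "ax": 0, "ay": 0, "az": 0, "hand": 15}
    - {"x": -0.15, "y": 0.12, "z": 0.6, "ax": 0, "ay": 0, "az": 0, "hand": 15}
    - {"x": 0, "y": 0, "z": 0.6, "ax": 0, "ay": 0, "az": 0, "hand": 15}
    - {"x": 0, "y": 0, "z": 0.5, "ax": 0, "ay": 0, "az": 0, "hand": 15}
    - {"x": 0, "y": 0, "z": 0.3, "ax": 0, "ay": 0, "az": 0, "hand": 15}
    - {"x": 0, "y": 0, "z": 0, "ax": 0, "ay": 0, "az": 0, "hand": 15}
    - {"x": 0, "y": 0, "z": 0, "ax": 0, "ay": 0, "az": 0, "hand": 15}
    - {"x": 0, "y": 0, "z": 0, "ax": 0, "ay": 0, "az": 0, "hand": 15}

```text
time: 5.13
ee_pos: [0.5065, -0.3548, 0.0635]
tcp_rot: [179.9, -0.0, 26.1]
ft_force: [-0.5, 0.2, -1.5]
opening: 0.0219
```

```bash
python3 w.py w5; python3 -c "
from h import *
go(.507,-.355,.0275)"
```

```text
[ 0.50653499 -0.35477703  0.06347763] [ 1.79915408e+02 -3.98115133e-02  2.60753302e+01] 0.021906204135060055 [-0.53244379  0.23826779 -1.52655768] 5.1333
at [ 0.5066 -0.3548  0.0637] [ 1.7989e+02 -5.0000e-02  2.6070e+01] t 5.18 open 0.0217
  shift units total [0.006 0.006 0.905]  min rows 0.9
```

View pics/w5.png

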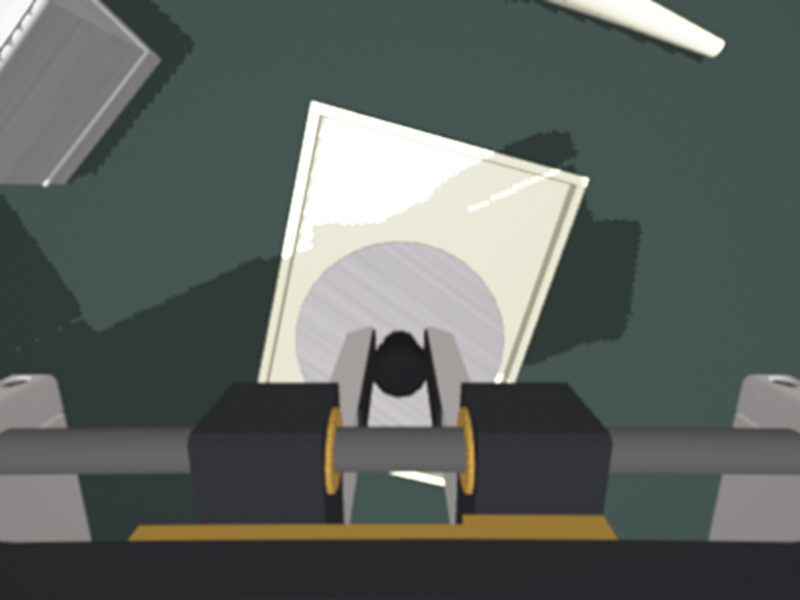

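The lid (400,330) is inside the tray outline, clear of all the walls. Lowering slowly.

play_rows:
  targets:
    - {"x": 0, "y": 0, "z": 0.2, "ax": 0, "ay": 0, "az": 0, "hand": 15}
    - {"x": 0, "y": 0, "z": 0.2, "ax": 0, "ay": 0, "az": 0, "hand": 15}
    - {"x": 0, "y": 0, "z": 0.2, "ax": 0, "ay": 0, "az": 0, "hand": 15}
    - {"x": 0, "y": 0, "z": 0.1, "ax": 0, "ay": 0, "az": 0, "hand": 15}
    - {"x": 0, "y": 0, "z": 0.1, "ax": 0, "ay": 0, "az": 0, "hand": 15}
    - {"x": 0, "y": 0, "z": 0.08, "ax": 0, "ay": 0, "az": 0, "hand": 15}
    - {"x": 0, "y": 0, "z": 0, "ax": 0, "ay": 0, "az": 0, "hand": 15}
    - {"x": 0, "y": 0, "z": 0, "ax": 0, "ay": 0, "az": 0, "hand": 15}
    - {"x": 0, "y": 0, "z": 0, "ax": 0, "ay": 0, "az": 0, "hand": 15}
    - {"x": 0, "y": 0, "z": 0, "ax": 0, "ay": 0, "az": 0, "hand": 15}

```text
time: 6.02
ee_pos: [0.5061, -0.3546, 0.0273]
tcp_rot: [180.0, -0.0, 26.1]
ft_force: [0.5, 0.8, -1.4]
opening: 0.022
```

play_rows:
  targets:
    - {"x": 0, "y": 0, "z": 0.02, "ax": 0, "ay": 0, "az": 0, "hand": 15}
    - {"x": 0, "y": 0, "z": 0.02, "ax": 0, "ay": 0, "az": 0, "hand": 15}
    - {"x": 0, "y": 0, "z": 0, "ax": 0, "ay": 0, "az": 0, "hand": 15}
    - {"x": 0, "y": 0, "z": 0, "ax": 0, "ay": 0, "az": 0, "hand": 15}
    - {"x": 0, "y": 0, "z": 0, "ax": 0, "ay": 0, "az": 0, "hand": 15}

```text
time: 6.43
ee_pos: [0.5061, -0.3547, 0.026]
tcp_rot: [180.0, -0.0, 26.1]
ft_force: [-2.5, 1.7, 5.9]
opening: 0.0218
```

Contact. Releasing and raising.

play_rows:
  targets:
    - {"x": 0, "y": 0, "z": -0.02, "ax": 0, "ay": 0, "az": 0, "hand": 30}
    - {"x": 0, "y": 0, "z": 0, "ax": 0, "ay": 0, "az": 0, "hand": 50}
    - {"x": 0, "y": 0, "z": 0, "ax": 0, "ay": 0, "az": 0, "hand": 50}
    - {"x": 0, "y": 0, "z": 0, "ax": 0, "ay": 0, "az": 0, "hand": 50}
    - {"x": 0, "y": 0, "z": 0, "ax": 0, "ay": 0, "az": 0, "hand": 50}
    - {"x": 0, "y": 0, "z": 0, "ax": 0, "ay": 0, "az": 0, "hand": 50}
    - {"x": 0, "y": 0, "z": -0.3, "ax": 0, "ay": 0, "az": 0, "hand": 50}
    - {"x": 0, "y": 0, "z": -0.6, "ax": 0, "ay": 0, "az": 0, "hand": 50}
    - {"x": 0, "y": 0, "z": -0.8, "ax": 0, "ay": 0, "az": 0, "hand": 50}
    - {"x": 0, "y": 0, "z": -1, "ax": 0, "ay": 0, "az": 0, "hand": 50}
    - {"x": 0, "y": 0, "z": -1, "ax": 0, "ay": 0, "az": 0, "hand": 50}
    - {"x": 0, "y": 0, "z": -1, "ax": 0, "ay": 0, "az": 0, "hand": 50}
    - {"x": 0, "y": 0, "z": -0.5, "ax": 0, "ay": 0, "az": 0, "hand": 50}
    - {"x": 0, "y": 0, "z": 0, "ax": 0, "ay": 0, "az": 0, "hand": 50}
    - {"x": 0, "y": 0, "z": 0, "ax": 0, "ay": 0, "az": 0, "hand": 50}

```text
time: 7.68
ee_pos: [0.5061, -0.3546, 0.2358]
tcp_rot: [179.9, -0.1, 26.1]
ft_force: [0.4, -0.6, -0.4]
opening: 0.0501
```

```bash
python3 w.py w6; python3 -c "
from h import *
go(.50,.10,.235,164)"
```

```text
[ 0.50608443 -0.35464675  0.23581115] [ 1.79871397e+02 -6.14237876e-02  2.60574330e+01] 0.05012503086258049 [ 0.43151676 -0.60002001 -0.37485161] 7.6833
at [ 0.5057 -0.3544  0.2341] [-1.7998e+02  1.0000e-02  2.6060e+01] t 7.73 open 0.0503
  shift units total [  4.861 -10.267  -0.02 ]  min rows 10.3  az units -27.589
```

View pics/w6.png

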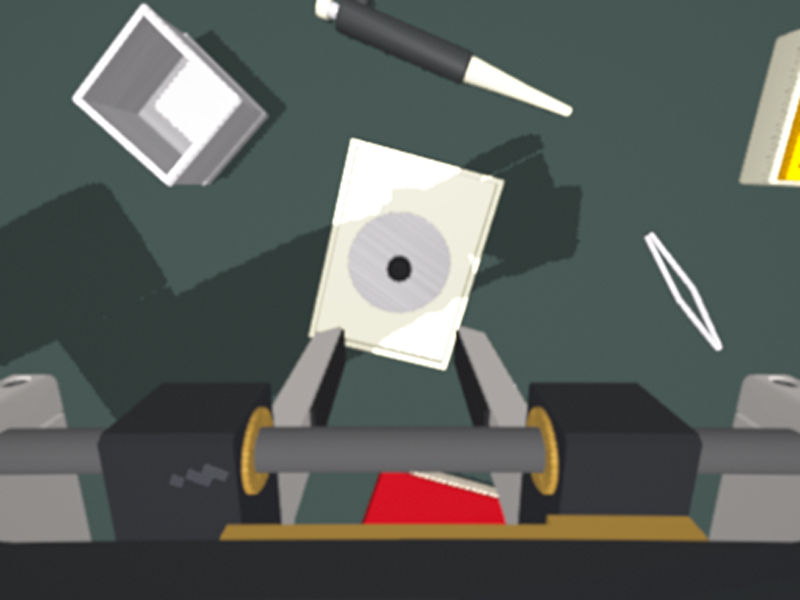

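The round lid lies flat in the tray at (400,265), and the square can is open at (170,95). Moving on to the square lid on the oblong can.

play_rows:
  targets:
    - {"x": 0.5, "y": -0.66, "z": 0, "ax": 0, "ay": 0, "az": 0, "hand": 50}
    - {"x": 0.5, "y": -0.66, "z": 0, "ax": 0, "ay": 0, "az": 0, "hand": 50}
    - {"x": 0.5, "y": -0.66, "z": 0, "ax": 0, "ay": 0, "az": 0, "hand": 50}
    - {"x": 0.5, "y": -0.66, "z": 0, "ax": 0, "ay": 0, "az": 0, "hand": 50}
    - {"x": 0.5, "y": -0.66, "z": 0, "ax": 0, "ay": 0, "az": 0, "hand": 50}
    - {"x": 0.5, "y": -0.66, "z": 0, "ax": 0, "ay": 0, "az": 0, "hand": 50}
    - {"x": 0.5, "y": -0.66, "z": 0, "ax": 0, "ay": 0, "az": 0, "hand": 50}
    - {"x": 0.5, "y": -0.66, "z": 0, "ax": 0, "ay": 0, "az": 0, "hand": 50}
    - {"x": 0.5, "y": -0.66, "z": 0, "ax": 0, "ay": 0, "az": 0, "hand": 50}
    - {"x": 0.5, "y": -0.66, "z": 0, "ax": 0, "ay": 0, "az": 0, "hand": 50}
    - {"x": 0.5, "y": -0.66, "z": 0, "ax": 0, "ay": 0, "az": 0, "hand": 50}
    - {"x": 0.5, "y": -0.66, "z": 0, "ax": 0, "ay": 0, "az": 0, "hand": 50}
    - {"x": 0.5, "y": -0.66, "z": 0, "ax": 0, "ay": 0, "az": 0, "hand": 50}
    - {"x": 0.5, "y": -0.6, "z": 0, "ax": 0, "ay": 0, "az": 0, "hand": 50}
    - {"x": 0, "y": 0, "z": 0, "ax": 0, "ay": 0, "az": -1, "hand": 50}
    - {"x": 0, "y": 0, "z": 0, "ax": 0, "ay": 0, "az": -1, "hand": 50}
    - {"x": 0, "y": 0, "z": 0, "ax": 0, "ay": 0, "az": -1, "hand": 50}
    - {"x": 0, "y": 0, "z": 0, "ax": 0, "ay": 0, "az": -1, "hand": 50}
    - {"x": 0, "y": 0, "z": 0, "ax": 0, "ay": 0, "az": -1, "hand": 50}
    - {"x": 0, "y": 0, "z": 0, "ax": 0, "ay": 0, "az": -1, "hand": 50}

```text
time: 9.4
ee_pos: [0.5956, 0.0983, 0.2325]
tcp_rot: [-179.9, 0.1, 56.3]
ft_force: [-0.4, 0.1, -0.3]
opening: 0.0503
```

play_rows:
  targets:
    - {"x": 0, "y": 0, "z": 0, "ax": 0, "ay": 0, "az": -1, "hand": 50}
    - {"x": 0, "y": 0, "z": 0, "ax": 0, "ay": 0, "az": -1, "hand": 50}
    - {"x": 0, "y": 0, "z": 0, "ax": 0, "ay": 0, "az": -1, "hand": 50}
    - {"x": 0, "y": 0, "z": 0, "ax": 0, "ay": 0, "az": -1, "hand": 50}
    - {"x": 0, "y": 0, "z": 0, "ax": 0, "ay": 0, "az": -1, "hand": 50}
    - {"x": 0, "y": 0, "z": 0, "ax": 0, "ay": 0, "az": -1, "hand": 50}
    - {"x": 0, "y": 0, "z": 0, "ax": 0, "ay": 0, "az": -1, "hand": 50}
    - {"x": 0, "y": 0, "z": 0, "ax": 0, "ay": 0, "az": -1, "hand": 50}
    - {"x": 0, "y": 0, "z": 0, "ax": 0, "ay": 0, "az": -1, "hand": 50}
    - {"x": 0, "y": 0, "z": 0, "ax": 0, "ay": 0, "az": -1, "hand": 50}
    - {"x": 0, "y": 0, "z": 0, "ax": 0, "ay": 0, "az": -1, "hand": 50}
    - {"x": 0, "y": 0, "z": 0, "ax": 0, "ay": 0, "az": -1, "hand": 50}
    - {"x": 0, "y": 0, "z": 0, "ax": 0, "ay": 0, "az": -1, "hand": 50}
    - {"x": 0, "y": 0, "z": 0, "ax": 0, "ay": 0, "az": -1, "hand": 50}
    - {"x": 0, "y": 0, "z": 0, "ax": 0, "ay": 0, "az": -1, "hand": 50}
    - {"x": 0, "y": 0, "z": 0, "ax": 0, "ay": 0, "az": -1, "hand": 50}
    - {"x": 0, "y": 0, "z": 0, "ax": 0, "ay": 0, "az": -1, "hand": 50}
    - {"x": 0, "y": 0, "z": 0, "ax": 0, "ay": 0, "az": -1, "hand": 50}
    - {"x": 0, "y": 0, "z": 0, "ax": 0, "ay": 0, "az": 0, "hand": 50}
    - {"x": 0, "y": 0, "z": 0, "ax": 0, "ay": 0, "az": 0, "hand": 50}

```text
time: 11.07
ee_pos: [0.5958, 0.0983, 0.233]
tcp_rot: [-179.9, -0.1, 145.9]
ft_force: [0.5, 0.3, 0.7]
opening: 0.0496
```

```bash
python3 w.py w7
```

```text
[0.59581863 0.09826678 0.23298483] [-1.79919436e+02 -9.72954779e-02  1.45904145e+02] 0.04959019366796019 [0.52070024 0.30938224 0.65435924] 11.0667
```

View pics/w7.png

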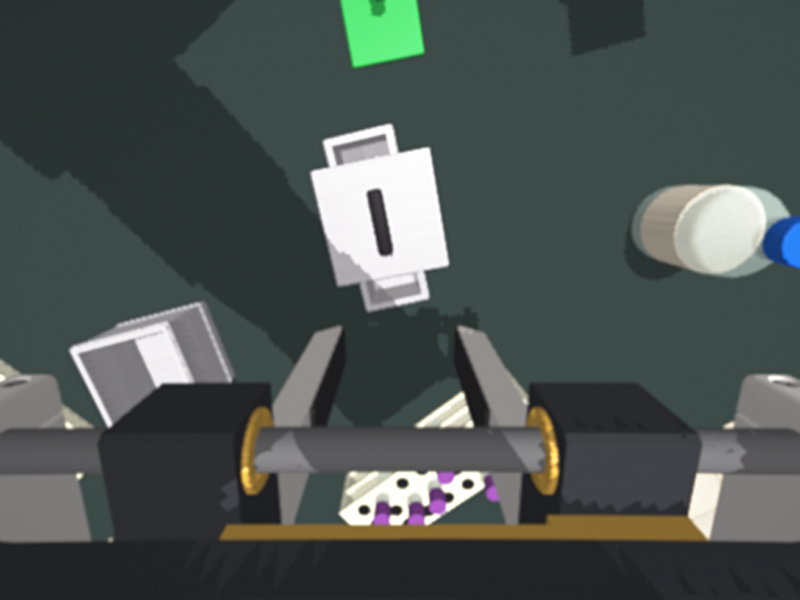

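```bash
python3 - <<'E'
import numpy as np,cv2
p=np.load('pics/w7.npz',allow_pickle=True)['p']
c=p[70:210,180:300]
cv2.imwrite('pics/w7c.png',cv2.resize(c[:,:,::-1],None,fx=4.2,fy=4.2,interpolation=cv2.INTER_CUBIC))
E
```

```text
(no output)
```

View pics/w7c.png

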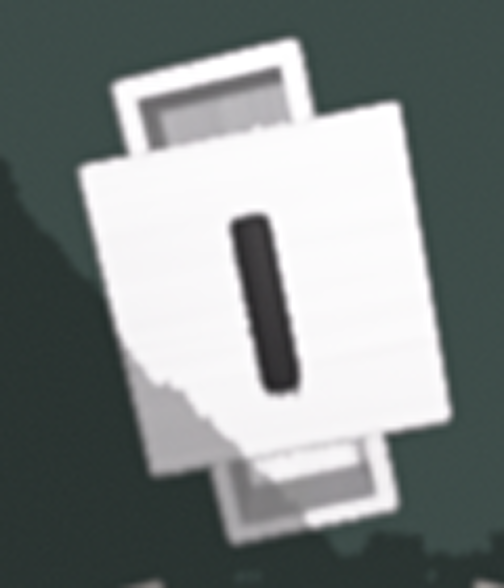

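The crop shows the lid's corners at (78,168), (402,103), (450,418) and (153,475). The can's corners are at (111,83), (298,40), (400,508) and (232,545), and the bar runs from (250,215) to (282,393).

```bash
cat >> h.py <<'E'
def quad(cm,o,pts,z,off,s):
    q=onplane(cm,(np.array(pts,float)+.5)/s-.5+np.array(off),z,o)[:,:2]
    e=[q[(i+1)%4]-q[i] for i in range(4)]
    L=[np.hypot(*v) for v in e]; A=[np.degrees(np.arctan2(v[1],v[0]))%180 for v in e]
    print(' centre',q.mean(0).round(4),'sides',np.round(L,4),'dirs',np.round(A,1)); return q
E
python3 - <<'E'
from rig import arm
from h import *
f=np.load('pics/w7.npz',allow_pickle=True);o=f['o'].item();cm=arm.camera_model('wrist')
off=(180,70);s=4.2
print('lid');quad(cm,o,[(78,168),(402,103),(450,418),(153,475)],.062,off,s)
print('can');quad(cm,o,[(111,83),(298,40),(400,508),(232,545)],.058,off,s)
b=onplane(cm,(np.array([(250,215),(282,393)])+.5)/s-.5+off,.089,o);print('bar',b.mean(0),np.hypot(*(b[0]-b[1])[:2]),np.degrees(np.arctan2(*(b[0]-b[1])[1::-1])))
P=cloud(cm,f['d'],o); vv,uu=np.mgrid[:384,:512]
m=(P[...,2]>.075)&(np.hypot(uu-243,vv-142)<35)
print('bar cloud',m.sum(),np.nanmedian(P[m][:,2]),cv2.minAreaRect((P[m][:,:2]*1000).astype(np.float32)))
m=(np.abs(P[...,2]-.062)<.003)&(np.hypot(uu-243,vv-138)<60)
print('lid cloud',m.sum(),np.nanmedian(P[m][:,2]),cv2.minAreaRect((P[m][:,:2]*1000).astype(np.float32)))
E
```

```text
lid
 centre [0.5519 0.1126] sides [0.0949 0.0926 0.0931 0.093 ] dirs [ 66.8 156.1  67.  157.2]
can
 centre [0.5531 0.1087] sides [0.0549 0.1416 0.0547 0.1423] dirs [ 68.1 158.8  68.9 158.9]
bar [0.55201085 0.11238305 0.089     ] 0.048951024836528634 155.57641772051784
bar cloud 458 0.08947645160357176 ((551.518310546875, 112.39154052734375), (12.02737045288086, 49.82524871826172), 66.90000915527344)
lid cloud 5187 0.06139965583596774 ((553.2931518554688, 111.51962280273438), (94.11669158935547, 138.39207458496094), 67.10291290283203)
```

```bash
python3 - <<'E'
from h import *
go(.5517,.1124,.0805,156.8)
E
```

```text
at [0.5959 0.0983 0.2333] [-1.7994e+02 -7.0000e-02  1.4588e+02] t 11.12 open 0.05
  shift units total [ 1.108 -0.324  3.822]  min rows 3.8  az units -2.184
```

play_rows:
  targets:
    - {"x": 0.4, "y": -0.11, "z": 0, "ax": 0, "ay": 0, "az": 0, "hand": 50}
    - {"x": 0.4, "y": -0.11, "z": 0, "ax": 0, "ay": 0, "az": 0, "hand": 50}
    - {"x": 0.31, "y": -0.1, "z": 0, "ax": 0, "ay": 0, "az": 0, "hand": 50}
    - {"x": 0, "y": 0, "z": 0, "ax": 0, "ay": 0, "az": -1, "hand": 50}
    - {"x": 0, "y": 0, "z": 0, "ax": 0, "ay": 0, "az": -1, "hand": 50}
    - {"x": 0, "y": 0, "z": 0, "ax": 0, "ay": 0, "az": -0.15, "hand": 50}
    - {"x": 0, "y": 0, "z": 0.5, "ax": 0, "ay": 0, "az": 0, "hand": 50}
    - {"x": 0, "y": 0, "z": 0.7, "ax": 0, "ay": 0, "az": 0, "hand": 50}
    - {"x": 0, "y": 0, "z": 0.7, "ax": 0, "ay": 0, "az": 0, "hand": 50}
    - {"x": 0, "y": 0, "z": 0.6, "ax": 0, "ay": 0, "az": 0, "hand": 50}
    - {"x": 0, "y": 0, "z": 0.5, "ax": 0, "ay": 0, "az": 0, "hand": 50}
    - {"x": 0, "y": 0, "z": 0.4, "ax": 0, "ay": 0, "az": 0, "hand": 50}
    - {"x": 0, "y": 0, "z": 0.2, "ax": 0, "ay": 0, "az": 0, "hand": 50}
    - {"x": 0, "y": 0, "z": 0.1, "ax": 0, "ay": 0, "az": 0, "hand": 50}
    - {"x": 0, "y": 0, "z": 0.1, "ax": 0, "ay": 0, "az": 0, "hand": 50}
    - {"x": 0, "y": 0, "z": 0, "ax": 0, "ay": 0, "az": 0, "hand": 50}
    - {"x": 0, "y": 0, "z": 0, "ax": 0, "ay": 0, "az": 0, "hand": 50}

```text
time: 12.53
ee_pos: [0.5526, 0.1125, 0.0829]
tcp_rot: [180.0, 0.0, 156.8]
ft_force: [0.4, 0.3, -0.0]
opening: 0.05
```

```bash
python3 w.py w8; python3 -c "
from h import *
go(.5517,.1124,.0805,156.8)"
```

```text
[0.55257459 0.11252279 0.0829289 ] [1.79970832e+02 4.82888722e-02 1.56770868e+02] 0.05004458339382909 [ 0.43651594  0.28633902 -0.03842   ] 12.5333
at [0.5526 0.1125 0.0831] [1.7996e+02 6.0000e-02 1.5678e+02] t 12.58 open 0.0497
  shift units total [ 0.02  -0.012  0.064]  min rows 0.1  az units -0.004
```

View pics/w8.png

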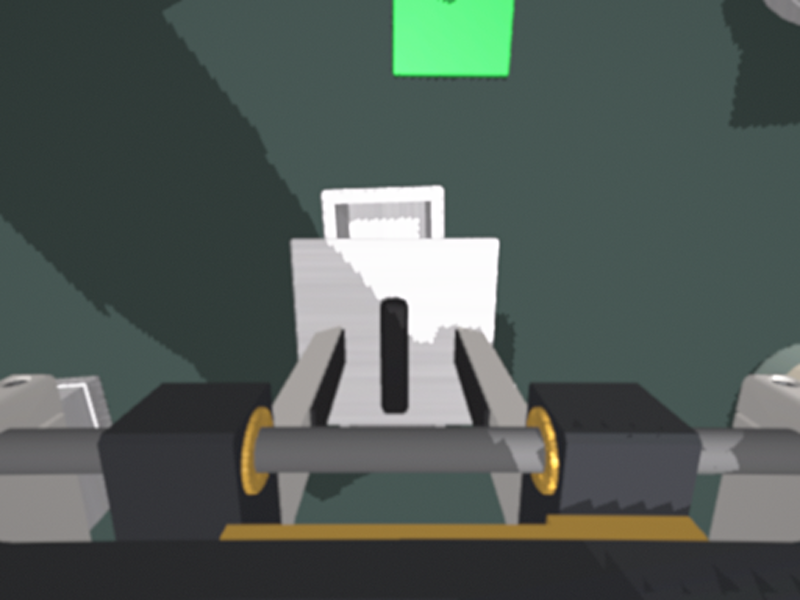

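The bar is at x≈394, about 2 mm left of the jaw centre (400). I'll shift by that, lower a touch, grip and lift.

play_rows:
  targets:
    - {"x": 0, "y": -0.05, "z": 0.05, "ax": 0, "ay": 0, "az": 0, "hand": 50}
    - {"x": 0, "y": 0, "z": 0, "ax": 0, "ay": 0, "az": 0, "hand": 5}
    - {"x": 0, "y": 0, "z": 0, "ax": 0, "ay": 0, "az": 0, "hand": 5}
    - {"x": 0, "y": 0, "z": 0, "ax": 0, "ay": 0, "az": 0, "hand": 5}
    - {"x": 0, "y": 0, "z": 0, "ax": 0, "ay": 0, "az": 0, "hand": 5}
    - {"x": 0, "y": 0, "z": 0, "ax": 0, "ay": 0, "az": 0, "hand": 5}
    - {"x": 0, "y": 0, "z": 0, "ax": 0, "ay": 0, "az": 0, "hand": 5}
    - {"x": 0, "y": 0, "z": 0, "ax": 0, "ay": 0, "az": 0, "hand": 5}
    - {"x": 0, "y": 0, "z": 0, "ax": 0, "ay": 0, "az": 0, "hand": 5}
    - {"x": 0, "y": 0, "z": 0, "ax": 0, "ay": 0, "az": 0, "hand": 5}
    - {"x": 0, "y": 0, "z": -0.1, "ax": 0, "ay": 0, "az": 0, "hand": 5}
    - {"x": 0, "y": 0, "z": -0.2, "ax": 0, "ay": 0, "az": 0, "hand": 5}
    - {"x": 0, "y": 0, "z": -0.4, "ax": 0, "ay": 0, "az": 0, "hand": 5}
    - {"x": 0, "y": 0, "z": -0.6, "ax": 0, "ay": 0, "az": 0, "hand": 5}
    - {"x": 0, "y": 0, "z": -0.6, "ax": 0, "ay": 0, "az": 0, "hand": 5}
    - {"x": 0, "y": 0, "z": -0.6, "ax": 0, "ay": 0, "az": 0, "hand": 5}
    - {"x": 0, "y": 0, "z": -0.3, "ax": 0, "ay": 0, "az": 0, "hand": 5}
    - {"x": 0, "y": 0, "z": 0, "ax": 0, "ay": 0, "az": 0, "hand": 5}
    - {"x": 0, "y": 0, "z": 0, "ax": 0, "ay": 0, "az": 0, "hand": 5}
  newtons: 25

```text
time: 14.17
ee_pos: [0.5514, 0.1107, 0.1926]
tcp_rot: [180.0, 0.0, 156.8]
ft_force: [0.2, 0.5, -3.3]
opening: 0.0116
```

```bash
python3 w.py w9
```

```text
[0.55144185 0.11065355 0.19258431] [1.79974447e+02 4.28671069e-02 1.56808838e+02] 0.011600030567855739 [ 0.21399239  0.49956609 -3.29577866] 14.1667
```

View pics/w9.png

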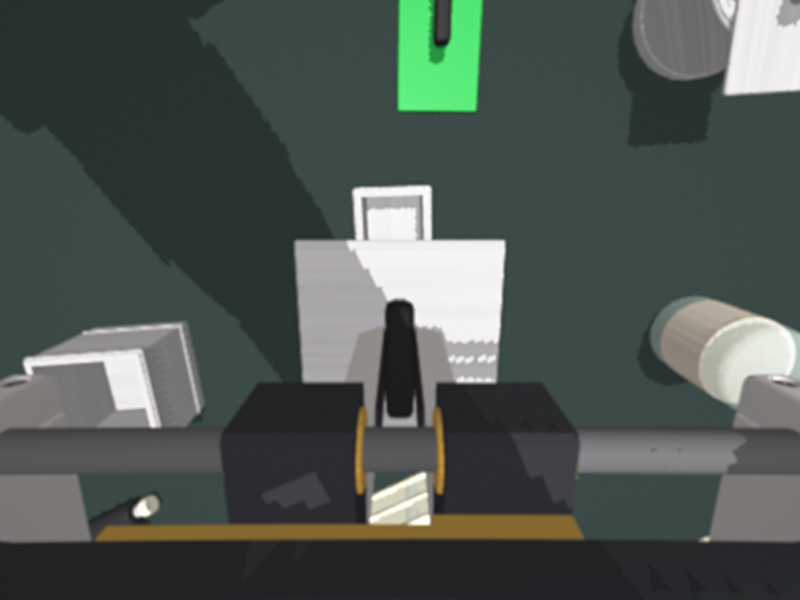

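The lid is held, with its far edge running from (295,241) to (504,240). The oblong can is open at (392,210). Next I compute the lid's offset in the tool frame and the move to a viewing stand behind the square can.

```bash
python3 - <<'E'
from rig import arm
from h import *
f=np.load('pics/w9.npz',allow_pickle=True);o=f['o'].item();cm=arm.camera_model('wrist')
P=cloud(cm,f['d'],o)
for (u,v) in [(320,260),(480,260),(400,270),(330,340),(470,340)]: print(P[int(v*.64),int(u*.64)].round(4))
Rt=R.from_euler('xyz',o['tcp_rot'],degrees=True).as_matrix()
q=onplane(cm,np.array([(295,241),(504,240),(303,380),(496.5,380)])*.64,o['ee_pos'][2]-.019,o)
print(((q-o['ee_pos'])@Rt).round(4))
go(.642,-.170,.22,161.2)
E
```

```text
[0.5023 0.094  0.1729]
[0.5305 0.1604 0.1741]
[0.5204 0.1259 0.1738]
[0.5384 0.0823 0.1739]
[0.5637 0.1424 0.175 ]
[[ 0.047  -0.0447  0.0189]
 [ 0.0475  0.0478  0.019 ]
 [-0.0203 -0.045   0.019 ]
 [-0.0203  0.0485  0.019 ]]
at [0.5511 0.1106 0.1916] [-1.7998e+02 -4.0000e-02  1.5681e+02] t 14.22 open 0.0122
  shift units total [-4.851 -5.554 -0.711]  min rows 5.6  az units -0.879
```

```bash
python3 - <<'E'
from rig import arm
from h import *
f=np.load('pics/w9.npz',allow_pickle=True);o=f['o'].item();cm=arm.camera_model('wrist')
print(cm, o['ee_pos'],o['tcp_rot'])
r=rays(cm,np.array([(295,241),(504,240)])*.64);print(r)
Rm,oo=pose(cm,o);Rt=R.from_euler('xyz',o['tcp_rot'],degrees=True).as_matrix();print(Rt.T@Rm,(oo-o['ee_pos'])@Rt)
print((Rt@cm['tool_from_camera'][:3,:3]-Rm))
E
```

```text
{'mtx': array([[265.85898093,   0.        , 255.42353135],
       [  0.        , 265.85898093, 185.80037061],
       [  0.        ,   0.        ,   1.        ]]), 'k1': 0.015957315777468572, 'tool_from_camera': array([[ 6.64057261e-04,  9.68168644e-01,  2.50297894e-01,
         7.19516645e-02],
       [ 9.99999311e-01, -4.00617718e-04, -1.10345032e-03,
         1.20059834e-03],
       [-9.68052227e-04,  2.50298454e-01, -9.68168243e-01,
        -1.64778709e-01],
       [ 0.00000000e+00,  0.00000000e+00,  0.00000000e+00,
         1.00000000e+00]])} [0.55144185 0.11065355 0.19258431] [1.79974447e+02 4.28671069e-02 1.56808838e+02]
[[-0.25029091  0.11856582 -1.        ]
 [ 0.25221171  0.1209672  -1.        ]]
[[ 6.64057261e-04  9.68168644e-01  2.50297894e-01]
 [ 9.99999311e-01 -4.00617718e-04 -1.10345032e-03]
 [-9.68052227e-04  2.50298454e-01 -9.68168243e-01]] [ 0.07195166  0.0012006  -0.16477871]
[[0. 0. 0.]
 [0. 0. 0.]
 [0. 0. 0.]]
```

The calibration matrix differs from the first reading. I'll check whether it varies from call to call.

```bash
python3 - <<'E'
from rig import arm
import numpy as np
for n in ['wrist','top','side']:
    for i in range(4):
        c=arm.camera_model(n); print(n, (c['tool_from_camera'][:3,3] if n=='wrist' else np.r_[c['origin'],c['attitude']]).round(5), c['mtx'][0])
E
python3 - <<'E'
from rig import arm
print(arm.camera_model('wrist')['tool_from_camera'].round(5))
E
```

```text
wrist [ 0.07195  0.0012  -0.16478] [265.85898093   0.         255.42353135]
wrist [ 0.07195  0.0012  -0.16478] [265.85898093   0.         255.42353135]
wrist [ 0.07195  0.0012  -0.16478] [265.85898093   0.         255.42353135]
wrist [ 0.07195  0.0012  -0.16478] [265.85898093   0.         255.42353135]
top [  0.41462   0.09694   1.60673   4.08904   0.14264 -89.82798] [480.66051919   0.         259.71101011]
top [  0.41462   0.09694   1.60673   4.08904   0.14264 -89.82798] [480.66051919   0.         259.71101011]
top [  0.41462   0.09694   1.60673   4.08904   0.14264 -89.82798] [480.66051919   0.         259.71101011]
top [  0.41462   0.09694   1.60673   4.08904   0.14264 -89.82798] [480.66051919   0.         259.71101011]
side [ 6.5880000e-02  8.7286000e-01  9.2554000e-01  4.7765310e+01
 -7.6696000e-01 -1.4857234e+02] [368.2764028    0.         259.72098003]
side [ 6.5880000e-02  8.7286000e-01  9.2554000e-01  4.7765310e+01
 -7.6696000e-01 -1.4857234e+02] [368.2764028    0.         259.72098003]
side [ 6.5880000e-02  8.7286000e-01  9.2554000e-01  4.7765310e+01
 -7.6696000e-01 -1.4857234e+02] [368.2764028    0.         259.72098003]
side [ 6.5880000e-02  8.7286000e-01  9.2554000e-01  4.7765310e+01
 -7.6696000e-01 -1.4857234e+02] [368.2764028    0.         259.72098003]
[[ 6.6000e-04  9.6817e-01  2.5030e-01  7.1950e-02]
 [ 1.0000e+00 -4.0000e-04 -1.1000e-03  1.2000e-03]
 [-9.7000e-04  2.5030e-01 -9.6817e-01 -1.6478e-01]
 [ 0.0000e+00  0.0000e+00  0.0000e+00  1.0000e+00]]
```

The calibration is constant within a pose but shifts with the arm's pose. From here I freeze one model and measure the held lid and the can with the same model, so its bias cancels. Moving to the viewing stand.

play_rows:
  targets:
    - {"x": -0.25, "y": -0.3, "z": -0.2, "ax": 0, "ay": 0, "az": 0, "hand": 5}
    - {"x": -0.5, "y": -0.55, "z": -0.3, "ax": 0, "ay": 0, "az": 0, "hand": 5}
    - {"x": -0.5, "y": -0.6, "z": -0.21, "ax": 0, "ay": 0, "az": 0, "hand": 5}
    - {"x": -0.5, "y": -0.6, "z": 0, "ax": 0, "ay": 0, "az": 0, "hand": 5}
    - {"x": -0.5, "y": -0.6, "z": 0, "ax": 0, "ay": 0, "az": 0, "hand": 5}
    - {"x": -0.5, "y": -0.6, "z": 0, "ax": 0, "ay": 0, "az": 0, "hand": 5}
    - {"x": -0.5, "y": -0.6, "z": 0, "ax": 0, "ay": 0, "az": 0, "hand": 5}
    - {"x": -0.5, "y": -0.6, "z": 0, "ax": 0, "ay": 0, "az": 0, "hand": 5}
    - {"x": -0.5, "y": -0.6, "z": 0, "ax": 0, "ay": 0, "az": 0, "hand": 5}
    - {"x": -0.4, "y": -0.4, "z": 0, "ax": 0, "ay": 0, "az": -0.4, "hand": 5}
    - {"x": -0.2, "y": -0.1, "z": 0, "ax": 0, "ay": 0, "az": -0.48, "hand": 5}
    - {"x": 0, "y": 0, "z": 0, "ax": 0, "ay": 0, "az": 0, "hand": 5}
    - {"x": 0, "y": 0, "z": 0, "ax": 0, "ay": 0, "az": 0, "hand": 5}
    - {"x": 0, "y": 0, "z": 0, "ax": 0, "ay": 0, "az": 0, "hand": 5}

```text
time: 15.38
ee_pos: [0.6422, -0.1687, 0.2198]
tcp_rot: [180.0, -0.1, 161.2]
ft_force: [0.4, -0.2, -1.0]
opening: 0.0118
```

```bash
python3 w.py w10; python3 - <<'E'
import cv2,numpy as np,pickle
from rig import arm
cm=arm.camera_model('wrist');print(cm['tool_from_camera'].round(4))
pickle.dump(cm,open('cm.pkl','wb'))
p=np.load('pics/w10.npz',allow_pickle=True)['p']
c=p[30:180,170:350]
cv2.imwrite('pics/w10c.png',cv2.resize(c[:,:,::-1],None,fx=4,fy=4,interpolation=cv2.INTER_CUBIC))
E
```

```text
[ 0.64221782 -0.16870897  0.21982905] [ 1.79994701e+02 -8.18350663e-02  1.61172068e+02] 0.011771311971970693 [ 0.36339246 -0.21493912 -1.04079121] 15.3833
[[ 7.000e-04  9.682e-01  2.504e-01  7.190e-02]
 [ 1.000e+00 -4.000e-04 -1.000e-03  1.200e-03]
 [-9.000e-04  2.504e-01 -9.682e-01 -1.648e-01]
 [ 0.000e+00  0.000e+00  0.000e+00  1.000e+00]]
```

View pics/w10.png

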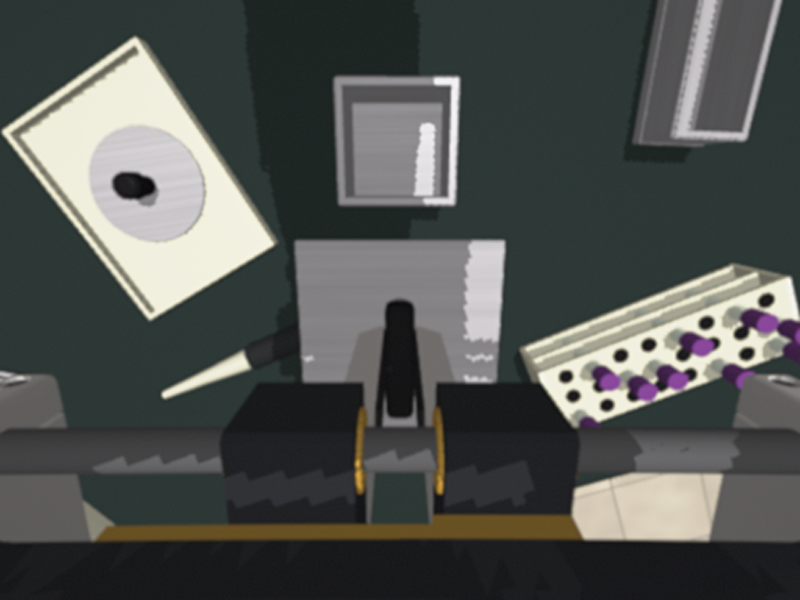

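View pics/w10c.png

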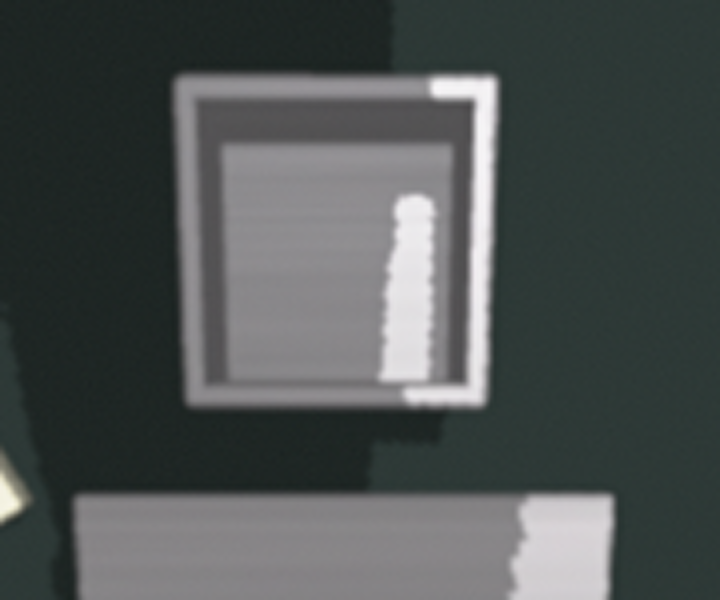

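The held square lid spans (295–504, 240). The square can rim's crop corners are (174,74), (498,74), (487,407) and (187,408), square to the lid.

```bash
python3 - <<'E'
import pickle
from h import *
cm=pickle.load(open('cm.pkl','rb'))
f=np.load('pics/w10.npz',allow_pickle=True);o=f['o'].item()
Rt=R.from_euler('xyz',o['tcp_rot'],degrees=True).as_matrix();o2=dict(o)
off=(170,30)
q=quad(cm,o,[(174,74),(498,74),(487,407),(187,408)],.072,off,4)
c=np.r_[q.mean(0),.072]
t=(c-o['ee_pos'])@Rt; print('can in tool',t.round(4))
l=onplane(cm,(np.array([(74,495),(614,495)])+.5)/4-.5+off,o['ee_pos'][2]-.019,o)
lt=(l-o['ee_pos'])@Rt;print('lid edge',lt.round(4))
lc=np.array([lt[:,0].mean()-.047,lt[:,1].mean()])
d=t[:2]-lc;print('shift needed mm',d*1000,'units',d/.04,'height to drop units',(o['ee_pos'][2]-(.072+.023))/.04)
E
```

```text
centre [ 0.548 -0.137] sides [0.0865 0.087  0.0865 0.0872] dirs [ 71.2 161.3  71.4 161.3]
can in tool [ 0.0992 -0.0004  0.148 ]
lid edge [[ 0.0475 -0.0452  0.0191]
 [ 0.0475  0.0482  0.0191]]
shift needed mm [98.72760935 -1.91737224] units [ 2.46819023 -0.04793431] height to drop units 3.120726254774274
```

play_rows:
  targets:
    - {"x": 0.3, "y": -0.05, "z": 0, "ax": 0, "ay": 0, "az": 0, "hand": 5}
    - {"x": 0.5, "y": 0, "z": 0, "ax": 0, "ay": 0, "az": 0, "hand": 5}
    - {"x": 0.5, "y": 0, "z": 0, "ax": 0, "ay": 0, "az": 0, "hand": 5}
    - {"x": 0.5, "y": 0, "z": 0, "ax": 0, "ay": 0, "az": 0, "hand": 5}
    - {"x": 0.4, "y": 0, "z": 0.2, "ax": 0, "ay": 0, "az": 0, "hand": 5}
    - {"x": 0.27, "y": 0, "z": 0.4, "ax": 0, "ay": 0, "az": 0, "hand": 5}
    - {"x": 0, "y": 0, "z": 0.5, "ax": 0, "ay": 0, "az": 0, "hand": 5}
    - {"x": 0, "y": 0, "z": 0.5, "ax": 0, "ay": 0, "az": 0, "hand": 5}
    - {"x": 0, "y": 0, "z": 0.5, "ax": 0, "ay": 0, "az": 0, "hand": 5}
    - {"x": 0, "y": 0, "z": 0.4, "ax": 0, "ay": 0, "az": 0, "hand": 5}
    - {"x": 0, "y": 0, "z": 0.2, "ax": 0, "ay": 0, "az": 0, "hand": 5}
    - {"x": 0, "y": 0, "z": 0.15, "ax": 0, "ay": 0, "az": 0, "hand": 5}
    - {"x": 0, "y": 0, "z": 0.1, "ax": 0, "ay": 0, "az": 0, "hand": 5}
    - {"x": 0, "y": 0, "z": 0, "ax": 0, "ay": 0, "az": 0, "hand": 5}
    - {"x": 0, "y": 0, "z": 0, "ax": 0, "ay": 0, "az": 0, "hand": 5}
    - {"x": 0, "y": 0, "z": 0, "ax": 0, "ay": 0, "az": 0, "hand": 5}

```text
time: 16.77
ee_pos: [0.5487, -0.1397, 0.1035]
tcp_rot: [180.0, 0.1, 161.2]
ft_force: [0.1, 0.1, -1.2]
opening: 0.0116
```

```bash
python3 w.py w11
```

```text
[ 0.54874944 -0.13973788  0.10346254] [1.79998269e+02 7.07569659e-02 1.61207717e+02] 0.01162381291741175 [ 0.09900741  0.06131501 -1.16092597] 16.7667
```

View pics/w11.png

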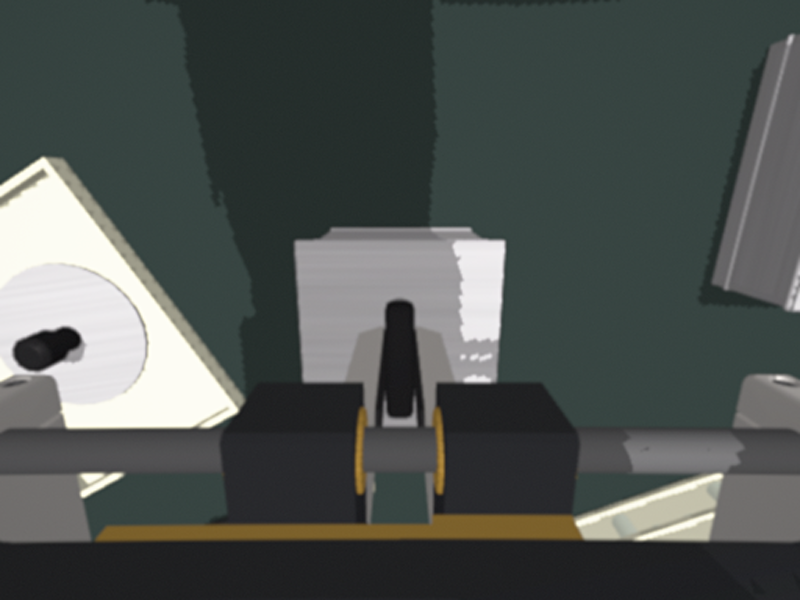

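The can wall shows symmetrically beyond the lid's far edge (330–473, 228, mid 401). Lowering to contact.

play_rows:
  targets:
    - {"x": 0, "y": 0, "z": 0.1, "ax": 0, "ay": 0, "az": 0, "hand": 5}
    - {"x": 0, "y": 0, "z": 0.06, "ax": 0, "ay": 0, "az": 0, "hand": 5}
    - {"x": 0, "y": 0, "z": 0.03, "ax": 0, "ay": 0, "az": 0, "hand": 5}
    - {"x": 0, "y": 0, "z": 0, "ax": 0, "ay": 0, "az": 0, "hand": 5}
    - {"x": 0, "y": 0, "z": 0, "ax": 0, "ay": 0, "az": 0, "hand": 5}
    - {"x": 0, "y": 0, "z": 0, "ax": 0, "ay": 0, "az": 0, "hand": 5}

```text
time: 17.32
ee_pos: [0.5485, -0.1397, 0.0951]
tcp_rot: [-180.0, 0.0, 161.2]
ft_force: [-0.2, 0.1, -0.8]
opening: 0.012
```

play_rows:
  targets:
    - {"x": 0, "y": 0, "z": 0.02, "ax": 0, "ay": 0, "az": 0, "hand": 5}
    - {"x": 0, "y": 0, "z": 0.02, "ax": 0, "ay": 0, "az": 0, "hand": 5}
    - {"x": 0, "y": 0, "z": 0, "ax": 0, "ay": 0, "az": 0, "hand": 5}
    - {"x": 0, "y": 0, "z": 0, "ax": 0, "ay": 0, "az": 0, "hand": 5}

```text
time: 17.65
ee_pos: [0.5486, -0.1398, 0.0943]
tcp_rot: [-180.0, 0.0, 161.2]
ft_force: [-3.0, 1.3, 7.1]
opening: 0.0121
```

Contact at 7 N. Releasing and raising to look.

play_rows:
  targets:
    - {"x": 0, "y": 0, "z": -0.02, "ax": 0, "ay": 0, "az": 0, "hand": 20}
    - {"x": 0, "y": 0, "z": 0, "ax": 0, "ay": 0, "az": 0, "hand": 40}
    - {"x": 0, "y": 0, "z": 0, "ax": 0, "ay": 0, "az": 0, "hand": 50}
    - {"x": 0, "y": 0, "z": 0, "ax": 0, "ay": 0, "az": 0, "hand": 50}
    - {"x": 0, "y": 0, "z": 0, "ax": 0, "ay": 0, "az": 0, "hand": 50}
    - {"x": 0, "y": 0, "z": 0, "ax": 0, "ay": 0, "az": 0, "hand": 50}
    - {"x": 0, "y": 0, "z": -0.3, "ax": 0, "ay": 0, "az": 0, "hand": 50}
    - {"x": 0, "y": 0, "z": -0.6, "ax": 0, "ay": 0, "az": 0, "hand": 50}
    - {"x": 0, "y": 0, "z": -0.8, "ax": 0, "ay": 0, "az": 0, "hand": 50}
    - {"x": 0, "y": 0, "z": -0.9, "ax": 0, "ay": 0, "az": 0, "hand": 50}
    - {"x": 0, "y": 0, "z": -0.6, "ax": 0, "ay": 0, "az": 0, "hand": 50}
    - {"x": 0, "y": 0, "z": 0, "ax": 0, "ay": 0, "az": 0, "hand": 50}
    - {"x": 0, "y": 0, "z": 0, "ax": 0, "ay": 0, "az": 0, "hand": 50}

```text
time: 18.73
ee_pos: [0.5487, -0.1398, 0.2241]
tcp_rot: [180.0, 0.2, 161.2]
ft_force: [0.1, 0.7, -0.9]
opening: 0.0499
```

```bash
python3 w.py w12;  python3 -c "
from h import *
go(.498,.373,.25,160)"
```

```text
[ 0.54872925 -0.13975778  0.22407973] [1.79999297e+02 1.71841996e-01 1.61213048e+02] 0.04988649393036388 [ 0.13303428  0.70395214 -0.88546333] 18.7333
at [ 0.5482 -0.1396  0.2225] [1.8000e+02 2.0000e-02 1.6121e+02] t 18.78 open 0.0499
  shift units total [ 5.317 11.728 -0.69 ]  min rows 11.7  az units 0.242
```

View pics/w12.png

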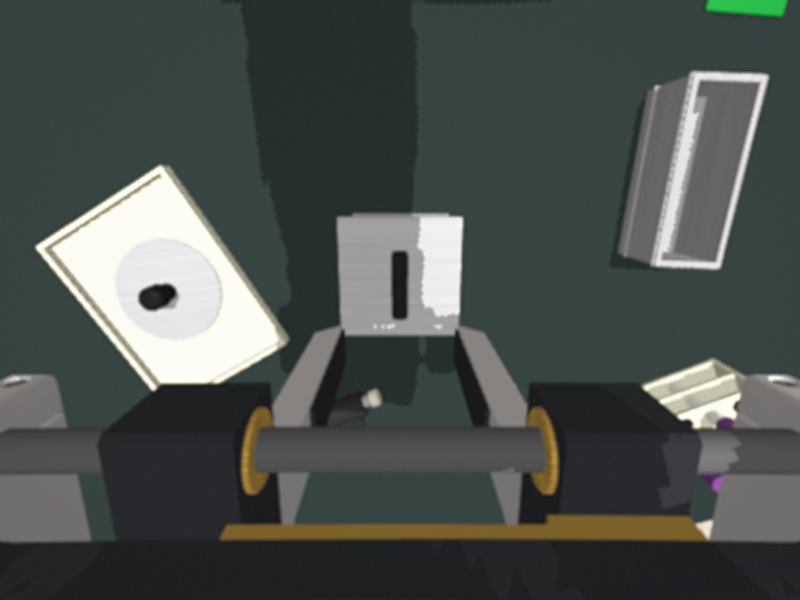

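The square lid sits square on its can at (400,275). The round lid is in the tray at (165,290). Now to the oblong lid on the round can.

play_rows:
  targets:
    - {"x": 0.38, "y": 0.84, "z": -0.2, "ax": 0, "ay": 0, "az": 0, "hand": 50}
    - {"x": 0.38, "y": 0.84, "z": -0.2, "ax": 0, "ay": 0, "az": 0, "hand": 50}
    - {"x": 0.38, "y": 0.84, "z": -0.2, "ax": 0, "ay": 0, "az": 0, "hand": 50}
    - {"x": 0.38, "y": 0.84, "z": -0.09, "ax": 0, "ay": 0, "az": 0, "hand": 50}
    - {"x": 0.38, "y": 0.84, "z": 0, "ax": 0, "ay": 0, "az": 0, "hand": 50}
    - {"x": 0.38, "y": 0.84, "z": 0, "ax": 0, "ay": 0, "az": 0, "hand": 50}
    - {"x": 0.38, "y": 0.84, "z": 0, "ax": 0, "ay": 0, "az": 0, "hand": 50}
    - {"x": 0.38, "y": 0.84, "z": 0, "ax": 0, "ay": 0, "az": 0, "hand": 50}
    - {"x": 0.38, "y": 0.84, "z": 0, "ax": 0, "ay": 0, "az": 0, "hand": 50}
    - {"x": 0.38, "y": 0.84, "z": 0, "ax": 0, "ay": 0, "az": 0, "hand": 50}
    - {"x": 0.38, "y": 0.84, "z": 0, "ax": 0, "ay": 0, "az": 0, "hand": 50}
    - {"x": 0.38, "y": 0.84, "z": 0, "ax": 0, "ay": 0, "az": 0, "hand": 50}
    - {"x": 0.38, "y": 0.84, "z": 0, "ax": 0, "ay": 0, "az": 0, "hand": 50}
    - {"x": 0.38, "y": 0.81, "z": 0, "ax": 0, "ay": 0, "az": 0.24, "hand": 50}
    - {"x": 0, "y": 0, "z": 0, "ax": 0, "ay": 0, "az": 0, "hand": 50}
    - {"x": 0, "y": 0, "z": 0, "ax": 0, "ay": 0, "az": 0, "hand": 50}
    - {"x": 0, "y": 0, "z": 0, "ax": 0, "ay": 0, "az": 0, "hand": 50}

```text
time: 20.2
ee_pos: [0.4979, 0.3725, 0.2486]
tcp_rot: [-179.9, -0.1, 160.0]
ft_force: [-0.5, 0.1, -0.5]
opening: 0.0499
```

```bash
python3 w.py w13; python3 - <<'E'
import cv2,numpy as np
p=np.load('pics/w13.npz',allow_pickle=True)['p']
c=p[50:220,180:330]
cv2.imwrite('pics/w13c.png',cv2.resize(c[:,:,::-1],None,fx=3.5,fy=3.5,interpolation=cv2.INTER_CUBIC))
E
```

```text
[0.49790136 0.37252746 0.24864984] [-1.79895224e+02 -6.30092608e-02  1.60025438e+02] 0.04989758255023763 [-0.46771721  0.0518855  -0.48443695] 20.2
```

View pics/w13.png

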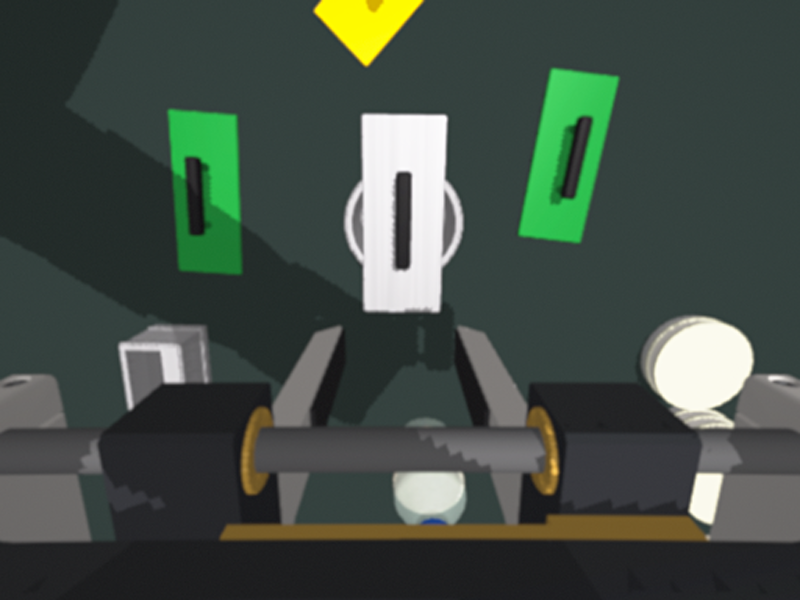

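View pics/w13c.png

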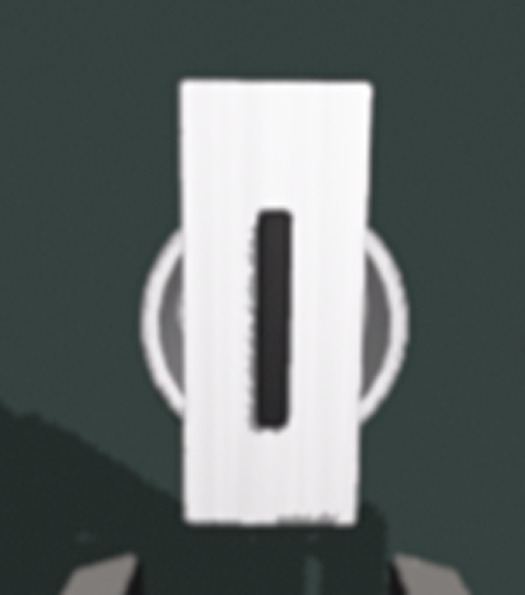

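The steel lid is at (403,215) on the round can. The green decoys lie on the counter on both sides, at (205,190) and (570,155), and the yellow one at (365,20). The crop shows lid corners at (180,80), (373,82), (357,524) and (186,523).

```bash
python3 - <<'E'
import pickle
from rig import arm
from h import *
c0=pickle.load(open('cm.pkl','rb')); c1=arm.camera_model('wrist'); print(c1['tool_from_camera'][:,3])
f=np.load('pics/w13.npz',allow_pickle=True);o=f['o'].item();off=(180,50);s=3.5
Rt=R.from_euler('xyz',o['tcp_rot'],degrees=True).as_matrix()
for cm in (c0,c1):
    q=quad(cm,o,[(180,80),(373,82),(357,524),(186,523)],.089,off,s)
    b=onplane(cm,(np.array([(276,212),(271,428)])+.5)/s-.5+off,.117,o);e=b[0]-b[1]
    print('bar',b.mean(0).round(4),np.hypot(*e[:2]),np.degrees(np.arctan2(e[1],e[0])),'in tool',((b.mean(0)-o['ee_pos'])@Rt).round(4))
    r=onplane(cm,(np.array([(142,320),(408,322)])+.5)/s-.5+off,.085,o);print('rim',r.mean(0),np.hypot(*(r[0]-r[1])[:2]))
t=arm.camera_model('top');P=cloud(t,np.load('pics/top0.npz')['d']);print('bottle',P[int(198*.64),int(294*.64)],P[int(212*.64),int(303*.64)])
E
```

```text
[ 0.07188575  0.00118331 -0.16477971  1.        ]
 centre [0.4566 0.392 ] sides [0.0625 0.1498 0.0624 0.15  ] dirs [ 69.5 159.5  69.7 159.6]
bar [0.4566 0.3916 0.117 ] 0.06739286620240775 158.85213748991134 in tool [0.0452 0.004  0.1317]
rim [0.45886184 0.39161719 0.085     ] 0.09290268195273009
 centre [0.4566 0.392 ] sides [0.0625 0.1498 0.0624 0.15  ] dirs [ 69.5 159.5  69.7 159.6]
bar [0.4566 0.3916 0.117 ] 0.06739300206055246 158.85204921092176 in tool [0.0452 0.0041 0.1317]
rim [0.45883767 0.39164204 0.085     ] 0.09290300413199719
bottle [0.7075707  0.32560825 0.13302432] [0.68394914 0.31331261 0.10525823]
```

play_rows:
  targets:
    - {"x": 0.4, "y": 0.055, "z": 0, "ax": 0, "ay": 0, "az": 0.12, "hand": 50}
    - {"x": 0.4, "y": 0, "z": 0, "ax": 0, "ay": 0, "az": 0, "hand": 50}
    - {"x": 0.33, "y": 0, "z": 0, "ax": 0, "ay": 0, "az": 0, "hand": 50}
    - {"x": 0, "y": 0, "z": 0.4, "ax": 0, "ay": 0, "az": 0, "hand": 50}
    - {"x": 0, "y": 0, "z": 0.7, "ax": 0, "ay": 0, "az": 0, "hand": 50}
    - {"x": 0, "y": 0, "z": 0.7, "ax": 0, "ay": 0, "az": 0, "hand": 50}
    - {"x": 0, "y": 0, "z": 0.6, "ax": 0, "ay": 0, "az": 0, "hand": 50}
    - {"x": 0, "y": 0, "z": 0.5, "ax": 0, "ay": 0, "az": 0, "hand": 50}
    - {"x": 0, "y": 0, "z": 0.3, "ax": 0, "ay": 0, "az": 0, "hand": 50}
    - {"x": 0, "y": 0, "z": 0.15, "ax": 0, "ay": 0, "az": 0, "hand": 50}
    - {"x": 0, "y": 0, "z": 0.1, "ax": 0, "ay": 0, "az": 0, "hand": 50}
    - {"x": 0, "y": 0, "z": 0.06, "ax": 0, "ay": 0, "az": 0, "hand": 50}
    - {"x": 0, "y": 0, "z": 0, "ax": 0, "ay": 0, "az": 0, "hand": 50}
    - {"x": 0, "y": 0, "z": 0, "ax": 0, "ay": 0, "az": 0, "hand": 50}
    - {"x": 0, "y": 0, "z": 0, "ax": 0, "ay": 0, "az": 0, "hand": 50}

```text
time: 21.5
ee_pos: [0.4567, 0.3911, 0.1102]
tcp_rot: [179.9, 0.0, 159.4]
ft_force: [0.6, 0.6, 0.1]
opening: 0.0501
```

```bash
python3 w.py w14
```

```text
[0.45672482 0.39105056 0.11024642] [1.79942985e+02 3.63726645e-02 1.59408264e+02] 0.050127762289837126 [0.57335197 0.61509286 0.07210718] 21.5
```

View pics/w14.png

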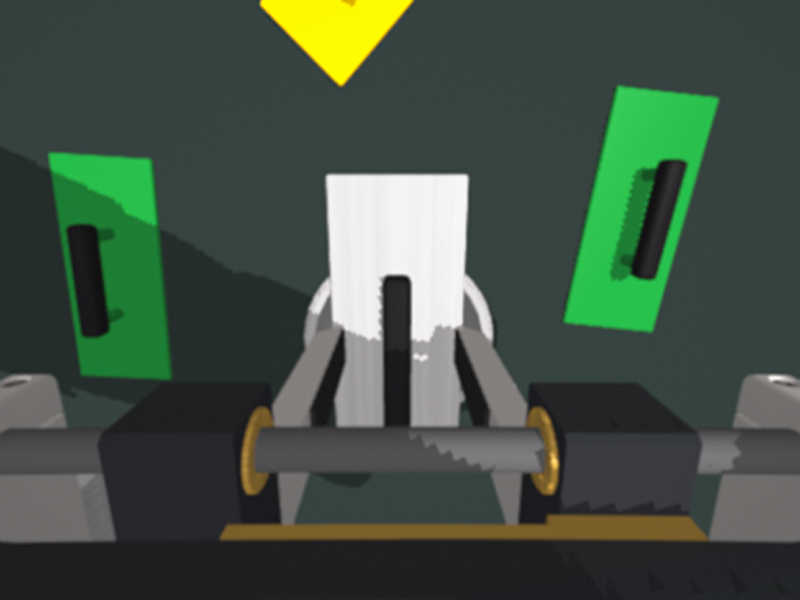

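The bar is at x≈397, about 1 mm off centre. I'll trim that, then grip and lift.

play_rows:
  targets:
    - {"x": 0, "y": -0.03, "z": 0.05, "ax": 0, "ay": 0, "az": 0, "hand": 50}
    - {"x": 0, "y": 0, "z": 0, "ax": 0, "ay": 0, "az": 0, "hand": 5}
    - {"x": 0, "y": 0, "z": 0, "ax": 0, "ay": 0, "az": 0, "hand": 5}
    - {"x": 0, "y": 0, "z": 0, "ax": 0, "ay": 0, "az": 0, "hand": 5}
    - {"x": 0, "y": 0, "z": 0, "ax": 0, "ay": 0, "az": 0, "hand": 5}
    - {"x": 0, "y": 0, "z": 0, "ax": 0, "ay": 0, "az": 0, "hand": 5}
    - {"x": 0, "y": 0, "z": 0, "ax": 0, "ay": 0, "az": 0, "hand": 5}
    - {"x": 0, "y": 0, "z": 0, "ax": 0, "ay": 0, "az": 0, "hand": 5}
    - {"x": 0, "y": 0, "z": 0, "ax": 0, "ay": 0, "az": 0, "hand": 5}
    - {"x": 0, "y": 0, "z": 0, "ax": 0, "ay": 0, "az": 0, "hand": 5}
    - {"x": 0, "y": 0, "z": -0.1, "ax": 0, "ay": 0, "az": 0, "hand": 5}
    - {"x": 0, "y": 0, "z": -0.2, "ax": 0, "ay": 0, "az": 0, "hand": 5}
    - {"x": 0, "y": 0, "z": -0.4, "ax": 0, "ay": 0, "az": 0, "hand": 5}
    - {"x": 0, "y": 0, "z": -0.6, "ax": 0, "ay": 0, "az": 0, "hand": 5}
    - {"x": 0, "y": 0, "z": -0.6, "ax": 0, "ay": 0, "az": 0, "hand": 5}
    - {"x": 0, "y": 0, "z": -0.6, "ax": 0, "ay": 0, "az": 0, "hand": 5}
    - {"x": 0, "y": 0, "z": -0.3, "ax": 0, "ay": 0, "az": 0, "hand": 5}
    - {"x": 0, "y": 0, "z": 0, "ax": 0, "ay": 0, "az": 0, "hand": 5}
    - {"x": 0, "y": 0, "z": 0, "ax": 0, "ay": 0, "az": 0, "hand": 5}
  newtons: 25

```text
time: 23.13
ee_pos: [0.456, 0.3897, 0.2191]
tcp_rot: [180.0, 0.0, 159.4]
ft_force: [-0.2, -0.5, -2.6]
opening: 0.0118
```

```bash
python3 w.py w15; python3 -c "
from h import *
go(.67,.064,.23,158.9)"
```

```text
[0.45595915 0.3896747  0.21909203] [1.79998246e+02 3.07924029e-03 1.59409143e+02] 0.011791224792941668 [-0.23798859 -0.54354645 -2.56962571] 23.1333
at [0.4557 0.3895 0.2181] [-1.7992e+02 -5.0000e-02  1.5940e+02] t 23.18 open 0.0118
  shift units total [-7.877 -5.733 -0.296]  min rows 7.9  az units 0.101
```

View pics/w15.png

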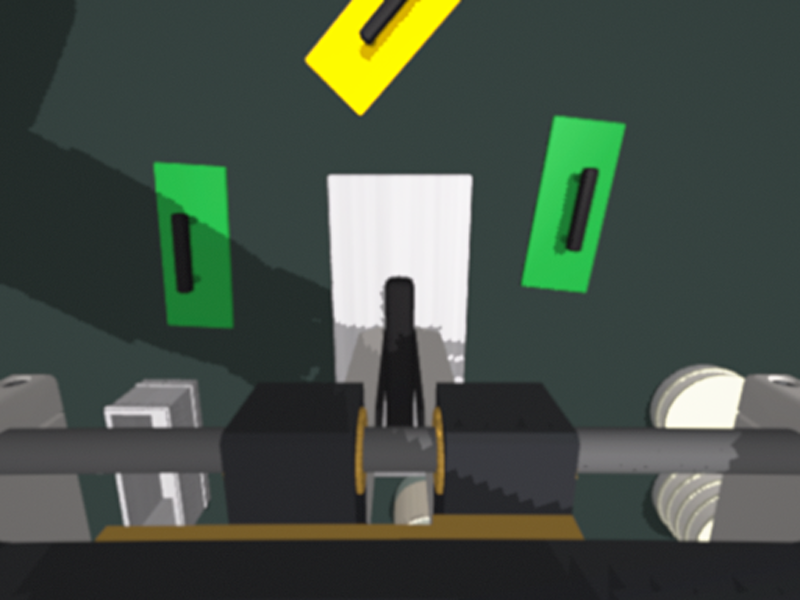

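The lid is held parallel, with far edge (328–472, 175). Moving to a stand where the oblong can appears beside the held lid.

```bash
python3 -c "
from h import *
go(.5857,.0265,.24,158.9)"
```

```text
at [0.4557 0.3895 0.2181] [-1.7992e+02 -5.0000e-02  1.5940e+02] t 23.18 open 0.0118
  shift units total [-6.234 -7.352 -0.542]  min rows 7.4  az units 0.101
```

play_rows:
  targets:
    - {"x": -0.23, "y": -0.25, "z": -0.24, "ax": 0, "ay": 0, "az": 0, "hand": 5}
    - {"x": -0.4, "y": -0.5, "z": -0.3, "ax": 0, "ay": 0, "az": 0.1, "hand": 5}
    - {"x": -0.5, "y": -0.6, "z": 0, "ax": 0, "ay": 0, "az": 0, "hand": 5}
    - {"x": -0.5, "y": -0.6, "z": 0, "ax": 0, "ay": 0, "az": 0, "hand": 5}
    - {"x": -0.5, "y": -0.6, "z": 0, "ax": 0, "ay": 0, "az": 0, "hand": 5}
    - {"x": -0.5, "y": -0.6, "z": 0, "ax": 0, "ay": 0, "az": 0, "hand": 5}
    - {"x": -0.5, "y": -0.6, "z": 0, "ax": 0, "ay": 0, "az": 0, "hand": 5}
    - {"x": -0.5, "y": -0.6, "z": 0, "ax": 0, "ay": 0, "az": 0, "hand": 5}
    - {"x": -0.5, "y": -0.6, "z": 0, "ax": 0, "ay": 0, "az": 0, "hand": 5}
    - {"x": -0.5, "y": -0.6, "z": 0, "ax": 0, "ay": 0, "az": 0, "hand": 5}
    - {"x": -0.5, "y": -0.6, "z": 0, "ax": 0, "ay": 0, "az": 0, "hand": 5}
    - {"x": -0.5, "y": -0.6, "z": 0, "ax": 0, "ay": 0, "az": 0, "hand": 5}
    - {"x": -0.4, "y": -0.4, "z": 0, "ax": 0, "ay": 0, "az": 0, "hand": 5}
    - {"x": -0.2, "y": -0.2, "z": 0, "ax": 0, "ay": 0, "az": 0, "hand": 5}
    - {"x": 0, "y": 0, "z": 0, "ax": 0, "ay": 0, "az": 0, "hand": 5}
    - {"x": 0, "y": 0, "z": 0, "ax": 0, "ay": 0, "az": 0, "hand": 5}
    - {"x": 0, "y": 0, "z": 0, "ax": 0, "ay": 0, "az": 0, "hand": 5}

```text
time: 24.6
ee_pos: [0.5827, 0.0269, 0.2408]
tcp_rot: [-180.0, -0.0, 159.0]
ft_force: [0.6, -0.7, -1.0]
opening: 0.0116
```

```bash
python3 w.py w16; python3 - <<'E'
import cv2,numpy as np,pickle
from rig import arm
cm=arm.camera_model('wrist');pickle.dump(cm,open('cm.pkl','wb'));print(cm['tool_from_camera'][:3,3])
p=np.load('pics/w16.npz',allow_pickle=True)['p']
c=p[60:250,200:400]
cv2.imwrite('pics/w16c.png',cv2.resize(c[:,:,::-1],None,fx=3,fy=3,interpolation=cv2.INTER_CUBIC))
E
```

```text
[0.58265825 0.02685613 0.24079945] [-1.79999591e+02 -3.97161978e-02  1.58956363e+02] 0.01164356454954542 [ 0.55047038 -0.65936432 -1.01350315] 24.6
[ 0.0719065   0.00118865 -0.16477804]
```

View pics/w16.png

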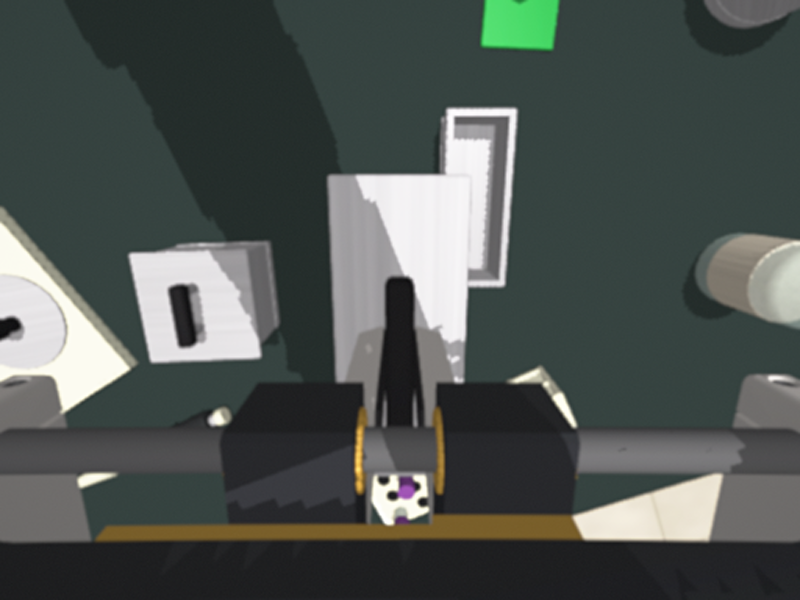

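View pics/w16c.png

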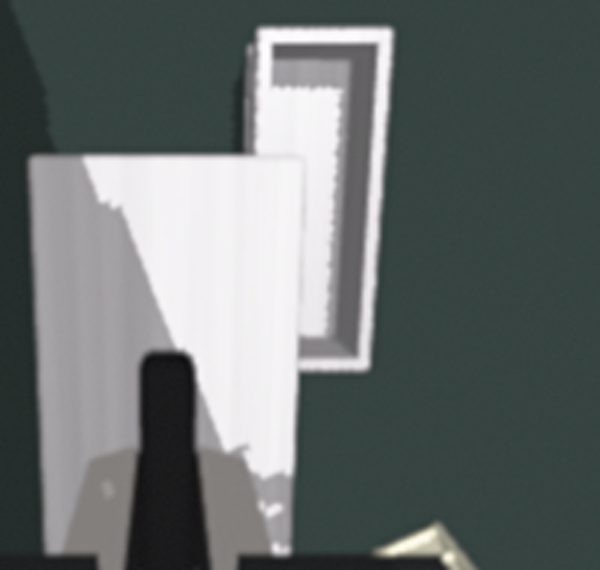

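Lid far corners in the crop are (28,156) and (305,156). The can rim shows three corners: (257,28), (393,28) and (370,371).

```bash
python3 - <<'E'
import pickle
from h import *
cm=pickle.load(open('cm.pkl','rb'))
f=np.load('pics/w16.npz',allow_pickle=True);o=f['o'].item()
Rt=R.from_euler('xyz',o['tcp_rot'],degrees=True).as_matrix()
off=(200,60);s=3
def tl(pts,z): return (onplane(cm,(np.array(pts,float)+.5)/s-.5+off,z,o)-o['ee_pos'])@Rt
c=tl([(257,28),(393,28),(370,371)],.058);print('can',c.round(4),np.hypot(*(c[0]-c[1])[:2]),np.hypot(*(c[2]-c[1])[:2]))
e=c[1]-c[2];print('can yaw rel tool',np.degrees(np.arctan2(e[1],e[0])))
cc=(c[0]+c[2])/2
l=tl([(28,156),(305,156)],o['ee_pos'][2]-.019);print('lid',l.round(4))
lc=l.mean(0)-[.075,0,0];d=(cc-lc)[:2];print('lid c',lc.round(4),'can c',cc.round(4),'shift',d.round(4),'units',(d/.04).round(3))
ct=Rt@np.r_[d,0]+o['ee_pos'];print('TCP target',ct.round(4),'drop units',(o['ee_pos'][2]-.081)/.04)
E
```

```text
can [[ 0.1279  0.0377  0.1829]
 [ 0.1279  0.0924  0.1829]
 [-0.0145  0.0925  0.1828]] 0.054758157958062666 0.14234442651704682
can yaw rel tool -0.04881076741434521
lid [[ 0.0753 -0.0295  0.0191]
 [ 0.0753  0.0319  0.0191]]
lid c [0.0003 0.0012 0.0191] can c [0.0567 0.0651 0.1828] shift [0.0564 0.0639] units [1.411 1.597]
TCP target [0.5529 0.1068 0.2408] drop units 3.994986317850355
```

play_rows:
  targets:
    - {"x": 0.3, "y": 0.3, "z": 0, "ax": 0, "ay": 0, "az": 0, "hand": 5}
    - {"x": 0.5, "y": 0.5, "z": 0, "ax": 0, "ay": 0, "az": 0, "hand": 5}
    - {"x": 0.4, "y": 0.5, "z": 0.3, "ax": 0, "ay": 0, "az": 0, "hand": 5}
    - {"x": 0.21, "y": 0.3, "z": 0.5, "ax": 0, "ay": 0, "az": 0, "hand": 5}
    - {"x": 0, "y": 0, "z": 0.6, "ax": 0, "ay": 0, "az": 0, "hand": 5}
    - {"x": 0, "y": 0, "z": 0.6, "ax": 0, "ay": 0, "az": 0, "hand": 5}
    - {"x": 0, "y": 0, "z": 0.6, "ax": 0, "ay": 0, "az": 0, "hand": 5}
    - {"x": 0, "y": 0, "z": 0.5, "ax": 0, "ay": 0, "az": 0, "hand": 5}
    - {"x": 0, "y": 0, "z": 0.3, "ax": 0, "ay": 0, "az": 0, "hand": 5}
    - {"x": 0, "y": 0, "z": 0.2, "ax": 0, "ay": 0, "az": 0, "hand": 5}
    - {"x": 0, "y": 0, "z": 0.15, "ax": 0, "ay": 0, "az": 0, "hand": 5}
    - {"x": 0, "y": 0, "z": 0.08, "ax": 0, "ay": 0, "az": 0, "hand": 5}
    - {"x": 0, "y": 0, "z": 0, "ax": 0, "ay": 0, "az": 0, "hand": 5}
    - {"x": 0, "y": 0, "z": 0, "ax": 0, "ay": 0, "az": 0, "hand": 5}
    - {"x": 0, "y": 0, "z": 0, "ax": 0, "ay": 0, "az": 0, "hand": 5}

```text
time: 25.9
ee_pos: [0.5539, 0.1059, 0.0887]
tcp_rot: [180.0, 0.1, 158.9]
ft_force: [0.3, 0.2, -1.1]
opening: 0.0116
```

```bash
python3 w.py w17
```

```text
[0.55387357 0.10591828 0.088684  ] [1.79965057e+02 6.56237572e-02 1.58906097e+02] 0.011620525070822245 [ 0.25147529  0.2023265  -1.14486283] 25.9
```

View pics/w17.png

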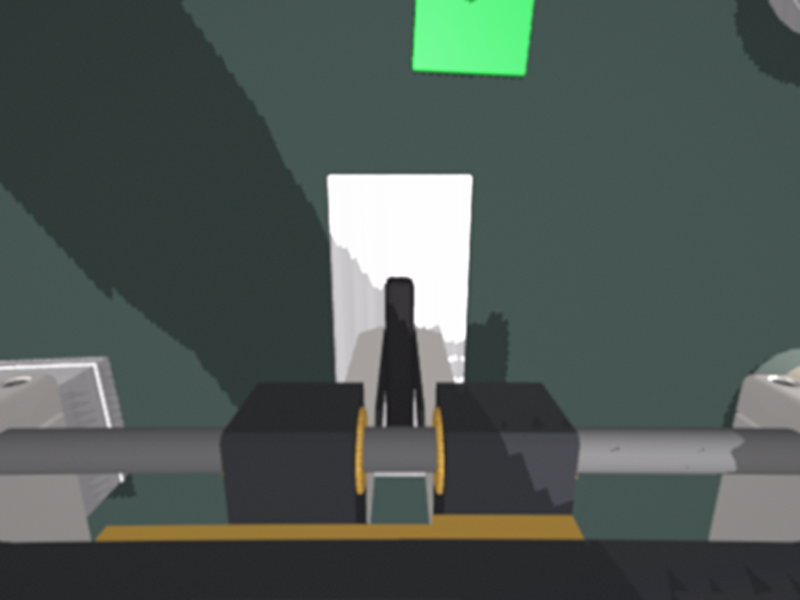

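The lid fully covers the can, with no rim showing on either side, and the pose is within about 1.3 mm of target. I'll trim x and lower.

play_rows:
  targets:
    - {"x": 0.03, "y": 0, "z": 0.07, "ax": 0, "ay": 0, "az": 0, "hand": 5}
    - {"x": 0, "y": 0, "z": 0.06, "ax": 0, "ay": 0, "az": 0, "hand": 5}
    - {"x": 0, "y": 0, "z": 0.04, "ax": 0, "ay": 0, "az": 0, "hand": 5}
    - {"x": 0, "y": 0, "z": 0.02, "ax": 0, "ay": 0, "az": 0, "hand": 5}
    - {"x": 0, "y": 0, "z": 0, "ax": 0, "ay": 0, "az": 0, "hand": 5}
    - {"x": 0, "y": 0, "z": 0, "ax": 0, "ay": 0, "az": 0, "hand": 5}
    - {"x": 0, "y": 0, "z": 0, "ax": 0, "ay": 0, "az": 0, "hand": 5}

```text
time: 26.53
ee_pos: [0.5524, 0.1063, 0.0805]
tcp_rot: [180.0, 0.0, 158.9]
ft_force: [-3.3, 0.4, 4.0]
opening: 0.0121
```

Contact. Releasing and raising.

play_rows:
  targets:
    - {"x": 0, "y": 0, "z": -0.02, "ax": 0, "ay": 0, "az": 0, "hand": 20}
    - {"x": 0, "y": 0, "z": 0, "ax": 0, "ay": 0, "az": 0, "hand": 40}
    - {"x": 0, "y": 0, "z": 0, "ax": 0, "ay": 0, "az": 0, "hand": 50}
    - {"x": 0, "y": 0, "z": 0, "ax": 0, "ay": 0, "az": 0, "hand": 50}
    - {"x": 0, "y": 0, "z": 0, "ax": 0, "ay": 0, "az": 0, "hand": 50}
    - {"x": 0, "y": 0, "z": 0, "ax": 0, "ay": 0, "az": 0, "hand": 50}
    - {"x": 0, "y": 0, "z": -0.3, "ax": 0, "ay": 0, "az": 0, "hand": 50}
    - {"x": 0, "y": 0, "z": -0.6, "ax": 0, "ay": 0, "az": 0, "hand": 50}
    - {"x": 0, "y": 0, "z": -0.8, "ax": 0, "ay": 0, "az": 0, "hand": 50}
    - {"x": 0, "y": 0, "z": -0.9, "ax": 0, "ay": 0, "az": 0, "hand": 50}
    - {"x": 0, "y": 0, "z": -0.9, "ax": 0, "ay": 0, "az": 0, "hand": 50}
    - {"x": 0, "y": 0, "z": -0.5, "ax": 0, "ay": 0, "az": 0, "hand": 50}
    - {"x": 0, "y": 0, "z": 0, "ax": 0, "ay": 0, "az": 0, "hand": 50}
    - {"x": 0, "y": 0, "z": 0, "ax": 0, "ay": 0, "az": 0, "hand": 50}

```text
time: 27.7
ee_pos: [0.5525, 0.1064, 0.2425]
tcp_rot: [179.9, 0.1, 158.9]
ft_force: [-0.0, 0.5, -0.6]
opening: 0.0494
```

```bash
python3 w.py w18;  python3 -c "
from h import *
go(.5061,-.3546,.235,26)"
```

```text
[0.55253974 0.10635347 0.24253516] [1.79933153e+02 1.25131121e-01 1.58907376e+02] 0.04940435245594926 [-0.0201602   0.54993901 -0.6239581 ] 27.7
at [0.5521 0.1063 0.241 ] [-1.8000e+02 -1.0000e-02  1.5891e+02] t 27.75 open 0.0502
  shift units total [ -3.074 -11.164   0.15 ]  min rows 11.2  az units 26.582
```

View pics/w18.png

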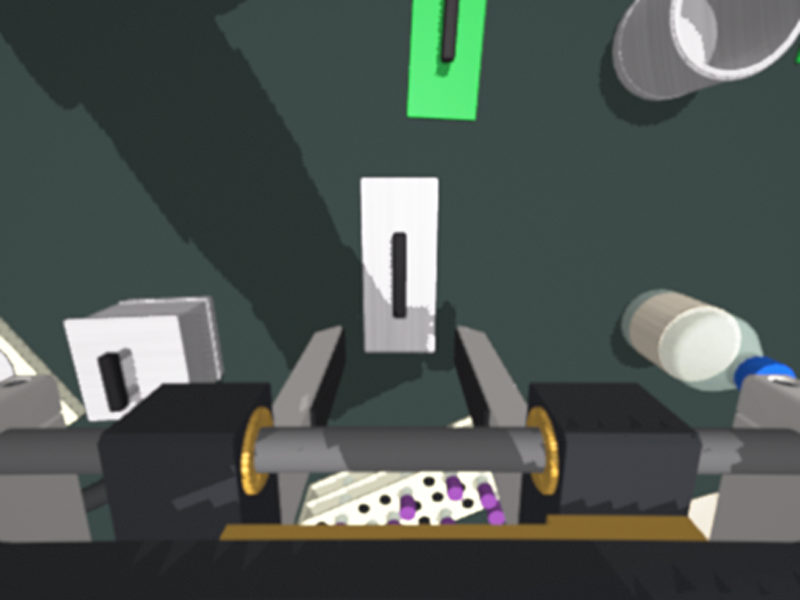

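The oblong lid is on its can at (400,265). The round can is open at (735,25). Now the round lid in the tray.

play_rows:
  targets:
    - {"x": -0.22, "y": -0.8, "z": 0, "ax": 0, "ay": 0, "az": 0, "hand": 50}
    - {"x": -0.22, "y": -0.8, "z": 0, "ax": 0, "ay": 0, "az": 0, "hand": 50}
    - {"x": -0.22, "y": -0.8, "z": 0, "ax": 0, "ay": 0, "az": 0, "hand": 50}
    - {"x": -0.22, "y": -0.8, "z": 0, "ax": 0, "ay": 0, "az": 0, "hand": 50}
    - {"x": -0.22, "y": -0.8, "z": 0, "ax": 0, "ay": 0, "az": 0, "hand": 50}
    - {"x": -0.22, "y": -0.8, "z": 0, "ax": 0, "ay": 0, "az": 0, "hand": 50}
    - {"x": -0.22, "y": -0.8, "z": 0, "ax": 0, "ay": 0, "az": 0, "hand": 50}
    - {"x": -0.22, "y": -0.8, "z": 0, "ax": 0, "ay": 0, "az": 0, "hand": 50}
    - {"x": -0.22, "y": -0.8, "z": 0, "ax": 0, "ay": 0, "az": 0, "hand": 50}
    - {"x": -0.22, "y": -0.8, "z": 0, "ax": 0, "ay": 0, "az": 0, "hand": 50}
    - {"x": -0.22, "y": -0.8, "z": 0, "ax": 0, "ay": 0, "az": 0, "hand": 50}
    - {"x": -0.22, "y": -0.8, "z": 0, "ax": 0, "ay": 0, "az": 0, "hand": 50}
    - {"x": -0.22, "y": -0.8, "z": 0, "ax": 0, "ay": 0, "az": 0, "hand": 50}
    - {"x": -0.21, "y": -0.76, "z": 0, "ax": 0, "ay": 0, "az": 0, "hand": 50}
    - {"x": 0, "y": 0, "z": 0.6, "ax": 0, "ay": 0, "az": 0, "hand": 50}
    - {"x": 0, "y": 0, "z": 0.8, "ax": 0, "ay": 0, "az": 0, "hand": 50}
    - {"x": 0, "y": 0, "z": 0.8, "ax": 0, "ay": 0, "az": 0, "hand": 50}
    - {"x": 0, "y": 0, "z": 0.6, "ax": 0, "ay": 0, "az": 0, "hand": 50}
    - {"x": 0, "y": 0, "z": 0, "ax": 0, "ay": 0, "az": 0, "hand": 50}
    - {"x": 0, "y": 0, "z": 0, "ax": 0, "ay": 0, "az": 0, "hand": 50}

```text
time: 29.42
ee_pos: [0.5057, -0.3539, 0.1278]
tcp_rot: [179.9, -0.2, 158.9]
ft_force: [1.0, -0.1, 1.4]
opening: 0.0503
```

```bash
python3 w.py w19;  python3 -c "
from h import *
go(.5061,-.3546,.0265)"
```

```text
[ 0.50573828 -0.35390692  0.12784013] [179.94153556  -0.18970743 158.91043572] 0.05034481596005661 [ 0.9602311  -0.07306728  1.42784814] 29.4167
at [ 0.5064 -0.3544  0.1296] [ 1.8000e+02 -1.0000e-02  1.5891e+02] t 29.47 open 0.0501
  shift units total [ 0.006 -0.007  2.578]  min rows 2.6
```

View pics/w19.png

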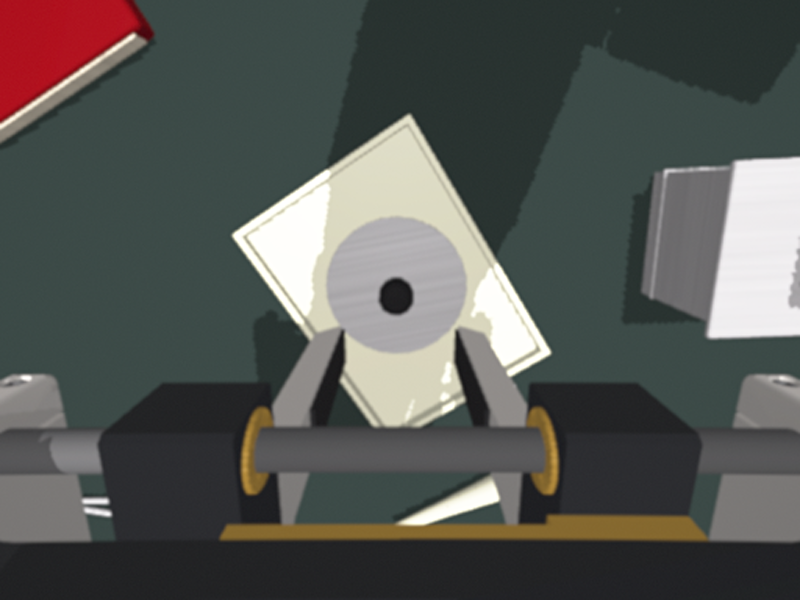

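The knob is at (396,295), with the tray all round and walls clear of the fingers. Descending most of the way, then I'll check.

play_rows:
  targets:
    - {"x": 0, "y": -0.03, "z": 0.4, "ax": 0, "ay": 0, "az": 0, "hand": 50}
    - {"x": 0, "y": 0, "z": 0.6, "ax": 0, "ay": 0, "az": 0, "hand": 50}
    - {"x": 0, "y": 0, "z": 0.6, "ax": 0, "ay": 0, "az": 0, "hand": 50}
    - {"x": 0, "y": 0, "z": 0.4, "ax": 0, "ay": 0, "az": 0, "hand": 50}
    - {"x": 0, "y": 0, "z": 0.3, "ax": 0, "ay": 0, "az": 0, "hand": 50}
    - {"x": 0, "y": 0, "z": 0.2, "ax": 0, "ay": 0, "az": 0, "hand": 50}
    - {"x": 0, "y": 0, "z": 0.05, "ax": 0, "ay": 0, "az": 0, "hand": 50}
    - {"x": 0, "y": 0, "z": 0, "ax": 0, "ay": 0, "az": 0, "hand": 50}
    - {"x": 0, "y": 0, "z": 0, "ax": 0, "ay": 0, "az": 0, "hand": 50}
    - {"x": 0, "y": 0, "z": 0, "ax": 0, "ay": 0, "az": 0, "hand": 50}

```text
time: 30.3
ee_pos: [0.5063, -0.3559, 0.0282]
tcp_rot: [-180.0, 0.1, 158.9]
ft_force: [0.3, -0.1, 0.1]
opening: 0.0501
```

```bash
python3 w.py w20
```

```text
[ 0.50632123 -0.35585891  0.02823115] [-1.79970113e+02  9.25522554e-02  1.58908288e+02] 0.050076172763816214 [ 0.27930442 -0.10759471  0.05015019] 30.3
```

View pics/w20.png

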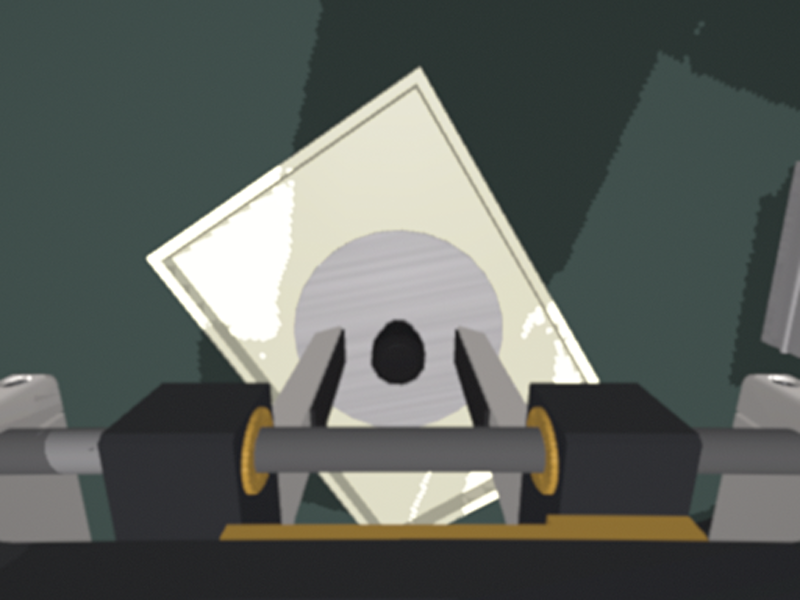

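The knob is at (398,352), about 2 mm ahead along tool x and centred laterally. I'll trim x, then grip and lift.

play_rows:
  targets:
    - {"x": 0.05, "y": -0.02, "z": 0.04, "ax": 0, "ay": 0, "az": 0, "hand": 50}
    - {"x": 0, "y": 0, "z": 0, "ax": 0, "ay": 0, "az": 0, "hand": 15}
    - {"x": 0, "y": 0, "z": 0, "ax": 0, "ay": 0, "az": 0, "hand": 15}
    - {"x": 0, "y": 0, "z": 0, "ax": 0, "ay": 0, "az": 0, "hand": 15}
    - {"x": 0, "y": 0, "z": 0, "ax": 0, "ay": 0, "az": 0, "hand": 15}
    - {"x": 0, "y": 0, "z": 0, "ax": 0, "ay": 0, "az": 0, "hand": 15}
    - {"x": 0, "y": 0, "z": 0, "ax": 0, "ay": 0, "az": 0, "hand": 15}
    - {"x": 0, "y": 0, "z": 0, "ax": 0, "ay": 0, "az": 0, "hand": 15}
    - {"x": 0, "y": 0, "z": 0, "ax": 0, "ay": 0, "az": 0, "hand": 15}
    - {"x": 0, "y": 0, "z": -0.1, "ax": 0, "ay": 0, "az": 0, "hand": 15}
    - {"x": 0, "y": 0, "z": -0.2, "ax": 0, "ay": 0, "az": 0, "hand": 15}
    - {"x": 0, "y": 0, "z": -0.5, "ax": 0, "ay": 0, "az": 0, "hand": 15}
    - {"x": 0, "y": 0, "z": -0.7, "ax": 0, "ay": 0, "az": 0, "hand": 15}
    - {"x": 0, "y": 0, "z": -0.8, "ax": 0, "ay": 0, "az": 0, "hand": 15}
    - {"x": 0, "y": 0, "z": -0.8, "ax": 0, "ay": 0, "az": 0, "hand": 15}
    - {"x": 0, "y": 0, "z": -0.8, "ax": 0, "ay": 0, "az": 0, "hand": 15}
    - {"x": 0, "y": 0, "z": -0.8, "ax": 0, "ay": 0, "az": 0, "hand": 15}
    - {"x": 0, "y": 0, "z": -0.4, "ax": 0, "ay": 0, "az": 0, "hand": 15}
    - {"x": 0, "y": 0, "z": 0, "ax": 0, "ay": 0, "az": 0, "hand": 15}
    - {"x": 0, "y": 0, "z": 0, "ax": 0, "ay": 0, "az": 0, "hand": 15}
  newtons: 25

```text
time: 32.02
ee_pos: [0.5037, -0.3555, 0.2297]
tcp_rot: [-180.0, 0.1, 158.9]
ft_force: [-0.1, -0.2, -1.3]
opening: 0.022
```

```bash
python3 w.py w21;  python3 -c "
from h import *
go(.55,.355,.24)"
```

```text
[ 0.50365208 -0.35548354  0.22971178] [-1.79982065e+02  5.19360069e-02  1.58908222e+02] 0.021982012699122075 [-0.07537322 -0.24783245 -1.32672343] 32.0167
at [ 0.5033 -0.3552  0.2283] [ 1.7997e+02 -8.0000e-02  1.5890e+02] t 32.07 open 0.0216
  shift units total [ 5.303 16.986 -0.277]  min rows 17.0
```

View pics/w21.png

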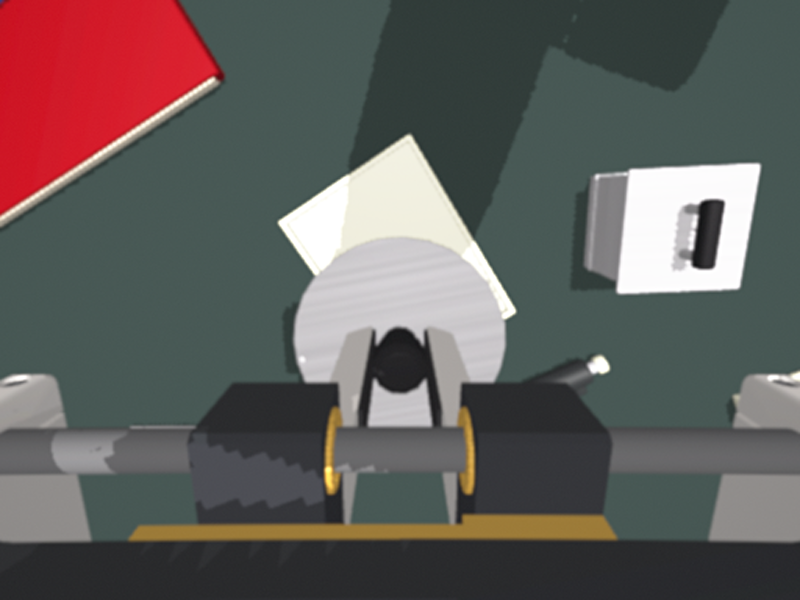

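The lid is held: circle 294–505 wide, top at row 237. Moving to the viewing stand by the round can.

play_rows:
  targets:
    - {"x": 0.1, "y": 0.3, "z": 0, "ax": 0, "ay": 0, "az": 0, "hand": 15}
    - {"x": 0.2, "y": 0.6, "z": -0.1, "ax": 0, "ay": 0, "az": 0, "hand": 15}
    - {"x": 0.2, "y": 0.7, "z": -0.1, "ax": 0, "ay": 0, "az": 0, "hand": 15}
    - {"x": 0.22, "y": 0.7, "z": -0.1, "ax": 0, "ay": 0, "az": 0, "hand": 15}
    - {"x": 0.22, "y": 0.7, "z": 0, "ax": 0, "ay": 0, "az": 0, "hand": 15}
    - {"x": 0.22, "y": 0.7, "z": 0, "ax": 0, "ay": 0, "az": 0, "hand": 15}
    - {"x": 0.22, "y": 0.7, "z": 0, "ax": 0, "ay": 0, "az": 0, "hand": 15}
    - {"x": 0.22, "y": 0.7, "z": 0, "ax": 0, "ay": 0, "az": 0, "hand": 15}
    - {"x": 0.22, "y": 0.7, "z": 0, "ax": 0, "ay": 0, "az": 0, "hand": 15}
    - {"x": 0.22, "y": 0.7, "z": 0, "ax": 0, "ay": 0, "az": 0, "hand": 15}
    - {"x": 0.22, "y": 0.7, "z": 0, "ax": 0, "ay": 0, "az": 0, "hand": 15}
    - {"x": 0.22, "y": 0.7, "z": 0, "ax": 0, "ay": 0, "az": 0, "hand": 15}
    - {"x": 0.22, "y": 0.7, "z": 0, "ax": 0, "ay": 0, "az": 0, "hand": 15}
    - {"x": 0.22, "y": 0.7, "z": 0, "ax": 0, "ay": 0, "az": 0, "hand": 15}
    - {"x": 0.22, "y": 0.7, "z": 0, "ax": 0, "ay": 0, "az": 0, "hand": 15}
    - {"x": 0.22, "y": 0.7, "z": 0, "ax": 0, "ay": 0, "az": 0, "hand": 15}
    - {"x": 0.22, "y": 0.7, "z": 0, "ax": 0, "ay": 0, "az": 0, "hand": 15}
    - {"x": 0.22, "y": 0.7, "z": 0, "ax": 0, "ay": 0, "az": 0, "hand": 15}
    - {"x": 0.22, "y": 0.7, "z": 0, "ax": 0, "ay": 0, "az": 0, "hand": 15}
    - {"x": 0.22, "y": 0.7, "z": 0, "ax": 0, "ay": 0, "az": 0, "hand": 15}

```text
time: 33.73
ee_pos: [0.5386, 0.2113, 0.2399]
tcp_rot: [-179.9, -0.1, 158.9]
ft_force: [0.2, 0.2, -0.9]
opening: 0.0218
```

play_rows:
  targets:
    - {"x": 0.22, "y": 0.7, "z": 0, "ax": 0, "ay": 0, "az": 0, "hand": 15}
    - {"x": 0.22, "y": 0.7, "z": 0, "ax": 0, "ay": 0, "az": 0, "hand": 15}
    - {"x": 0.22, "y": 0.7, "z": 0, "ax": 0, "ay": 0, "az": 0, "hand": 15}
    - {"x": 0.22, "y": 0.7, "z": 0, "ax": 0, "ay": 0, "az": 0, "hand": 15}
    - {"x": 0.2, "y": 0.5, "z": 0, "ax": 0, "ay": 0, "az": 0, "hand": 15}
    - {"x": 0, "y": 0.2, "z": 0, "ax": 0, "ay": 0, "az": 0, "hand": 15}
    - {"x": 0, "y": 0, "z": 0, "ax": 0, "ay": 0, "az": 0, "hand": 15}
    - {"x": 0, "y": 0, "z": 0, "ax": 0, "ay": 0, "az": 0, "hand": 15}
    - {"x": 0, "y": 0, "z": 0, "ax": 0, "ay": 0, "az": 0, "hand": 15}

```text
time: 34.48
ee_pos: [0.5498, 0.3544, 0.2411]
tcp_rot: [-180.0, -0.0, 158.9]
ft_force: [-0.3, -0.8, -2.1]
opening: 0.0223
```

```bash
python3 w.py w22; python3 - <<'E'
import cv2,numpy as np,pickle
from rig import arm
cm=arm.camera_model('wrist');pickle.dump(cm,open('cm.pkl','wb'));print(cm['tool_from_camera'][:3,3])
p=np.load('pics/w22.npz',allow_pickle=True)['p']
c=p[30:250,170:350]
cv2.imwrite('pics/w22c.png',cv2.resize(c[:,:,::-1],None,fx=2.7,fy=2.7,interpolation=cv2.INTER_CUBIC))
E
```

```text
[0.54983947 0.35442487 0.24106272] [-1.79958586e+02 -2.17624792e-02  1.58856867e+02] 0.0222919024407038 [-0.28994941 -0.7809247  -2.09267309] 34.4833
[ 0.07190954  0.00118966 -0.16477846]
```

View pics/w22.png

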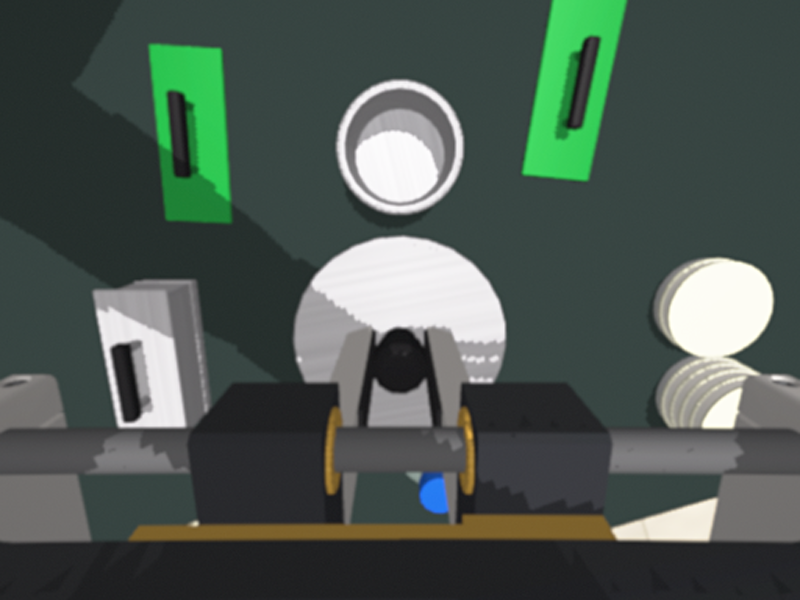

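View pics/w22c.png

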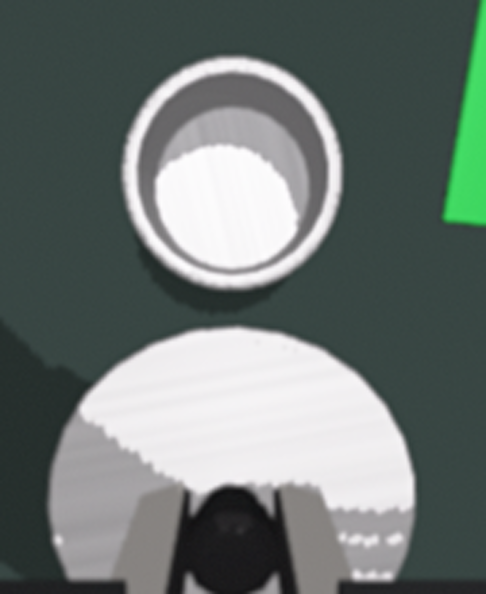

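The round can's rim in the crop runs left 123, right 343, top 56, bottom 291. The held lid's edge is at top (233,326), left (48,495) and right (416,495).

```bash
python3 - <<'E'
import pickle
from h import *
cm=pickle.load(open('cm.pkl','rb'))
f=np.load('pics/w22.npz',allow_pickle=True);o=f['o'].item();p=f['p']
Rt=R.from_euler('xyz',o['tcp_rot'],degrees=True).as_matrix()
off=(170,30);s=2.7
def tl(pts,z): return (onplane(cm,(np.array(pts,float)+.5)/s-.5+off,z,o)-o['ee_pos'])@Rt
def fit(q):
    A=np.c_[2*q[:,:2],np.ones(len(q))];x=np.linalg.lstsq(A,(q[:,:2]**2).sum(1),rcond=None)[0]
    return x[:2],np.sqrt(x[2]+x[0]**2+x[1]**2)
c=tl([(123,172),(343,172),(233,56),(232,291)],.085);cc,cr=fit(c);print('can',cc.round(4),cr.round(4))
l=tl([(233,326),(48,495),(416,495)],o['ee_pos'][2]-.018);lc,lr=fit(l);print('lid',lc.round(4),lr.round(4), 'alt x', l[0,0]-.05)
d=cc-lc;print('shift',d.round(4),(d/.04).round(3),'TCP tgt',(Rt@np.r_[d,0]+o['ee_pos']).round(4),'drop',(o['ee_pos'][2]-.107)/.04)
P=cloud(cm,f['d'],o);print(P[int(265*.64),int(400*.64)],P[int(330*.64),int(310*.64)],P[int(330*.64),int(490*.64)],o['ee_pos'])
E
```

```text
can [0.0954 0.0021] 0.0468
lid [-0.0001  0.0015] 0.0498 alt x -0.0002760697274465304
shift [0.0955 0.0006] [2.387 0.014] TCP tgt [0.461  0.3894 0.2411] drop 3.3515679389524764
[0.51623575 0.36932343 0.22273708] [0.53013377 0.31859577 0.22238327] [0.5601159  0.3968617  0.22298448] [0.54983947 0.35442487 0.24106272]
```

play_rows:
  targets:
    - {"x": 0.29, "y": 0.01, "z": 0, "ax": 0, "ay": 0, "az": 0, "hand": 15}
    - {"x": 0.5, "y": 0, "z": 0, "ax": 0, "ay": 0, "az": 0, "hand": 15}
    - {"x": 0.5, "y": 0, "z": 0, "ax": 0, "ay": 0, "az": 0, "hand": 15}
    - {"x": 0.5, "y": 0, "z": 0, "ax": 0, "ay": 0, "az": 0, "hand": 15}
    - {"x": 0.4, "y": 0, "z": 0.2, "ax": 0, "ay": 0, "az": 0, "hand": 15}
    - {"x": 0.2, "y": 0, "z": 0.4, "ax": 0, "ay": 0, "az": 0, "hand": 15}
    - {"x": 0, "y": 0, "z": 0.5, "ax": 0, "ay": 0, "az": 0, "hand": 15}
    - {"x": 0, "y": 0, "z": 0.5, "ax": 0, "ay": 0, "az": 0, "hand": 15}
    - {"x": 0, "y": 0, "z": 0.5, "ax": 0, "ay": 0, "az": 0, "hand": 15}
    - {"x": 0, "y": 0, "z": 0.5, "ax": 0, "ay": 0, "az": 0, "hand": 15}
    - {"x": 0, "y": 0, "z": 0.3, "ax": 0, "ay": 0, "az": 0, "hand": 15}
    - {"x": 0, "y": 0, "z": 0.15, "ax": 0, "ay": 0, "az": 0, "hand": 15}
    - {"x": 0, "y": 0, "z": 0.1, "ax": 0, "ay": 0, "az": 0, "hand": 15}
    - {"x": 0, "y": 0, "z": 0, "ax": 0, "ay": 0, "az": 0, "hand": 15}
    - {"x": 0, "y": 0, "z": 0, "ax": 0, "ay": 0, "az": 0, "hand": 15}
    - {"x": 0, "y": 0, "z": 0, "ax": 0, "ay": 0, "az": 0, "hand": 15}

```text
time: 35.87
ee_pos: [0.4612, 0.3905, 0.1165]
tcp_rot: [179.9, 0.0, 158.9]
ft_force: [0.1, 0.3, -1.3]
opening: 0.022
```

```bash
python3 w.py w23; python3 -c "
from h import *
go(.461,.3894,.107)"
```

```text
[0.46116204 0.39052503 0.11652664] [1.79923289e+02 4.70625095e-02 1.58904019e+02] 0.02203872439124136 [ 0.13639823  0.31060324 -1.25839293] 35.8667
at [0.4611 0.3905 0.1164] [1.7993e+02 4.0000e-02 1.5890e+02] t 35.92 open 0.0218
  shift units total [-0.007 -0.027  0.235]  min rows 0.2
```

View pics/w23.png

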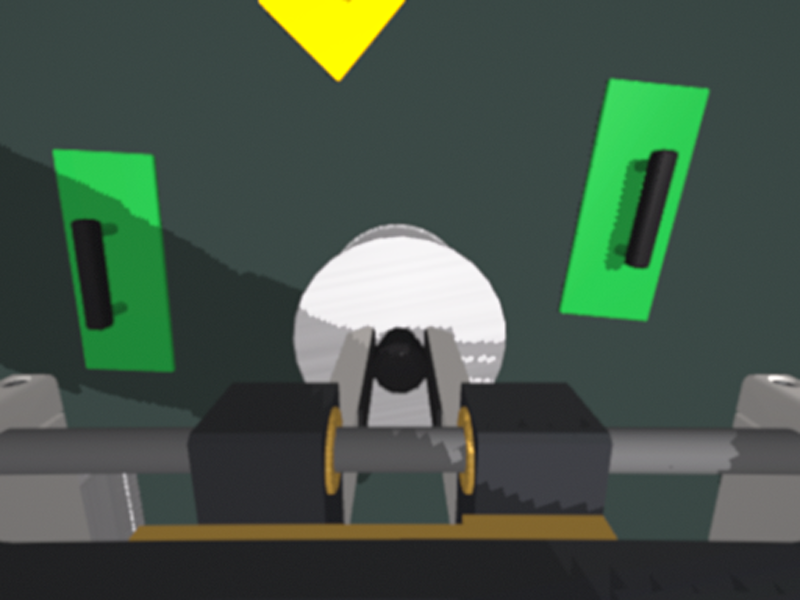

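The can wall shows beyond the lid's far edge (342–447, mid 395), so the lid is nearly centred. Trimming y by −1 mm and lowering.

play_rows:
  targets:
    - {"x": 0, "y": -0.03, "z": 0.1, "ax": 0, "ay": 0, "az": 0, "hand": 15}
    - {"x": 0, "y": 0, "z": 0.06, "ax": 0, "ay": 0, "az": 0, "hand": 15}
    - {"x": 0, "y": 0, "z": 0.04, "ax": 0, "ay": 0, "az": 0, "hand": 15}
    - {"x": 0, "y": 0, "z": 0.02, "ax": 0, "ay": 0, "az": 0, "hand": 15}
    - {"x": 0, "y": 0, "z": 0.02, "ax": 0, "ay": 0, "az": 0, "hand": 15}
    - {"x": 0, "y": 0, "z": 0, "ax": 0, "ay": 0, "az": 0, "hand": 15}
    - {"x": 0, "y": 0, "z": 0, "ax": 0, "ay": 0, "az": 0, "hand": 15}

```text
time: 36.5
ee_pos: [0.4605, 0.3892, 0.1064]
tcp_rot: [180.0, 0.0, 158.9]
ft_force: [-2.9, -2.9, 5.1]
opening: 0.0221
```

Contact. Releasing and raising.

play_rows:
  targets:
    - {"x": 0, "y": 0, "z": -0.02, "ax": 0, "ay": 0, "az": 0, "hand": 30}
    - {"x": 0, "y": 0, "z": 0, "ax": 0, "ay": 0, "az": 0, "hand": 50}
    - {"x": 0, "y": 0, "z": 0, "ax": 0, "ay": 0, "az": 0, "hand": 60}
    - {"x": 0, "y": 0, "z": 0, "ax": 0, "ay": 0, "az": 0, "hand": 60}
    - {"x": 0, "y": 0, "z": 0, "ax": 0, "ay": 0, "az": 0, "hand": 60}
    - {"x": 0, "y": 0, "z": 0, "ax": 0, "ay": 0, "az": 0, "hand": 60}
    - {"x": 0, "y": 0, "z": -0.3, "ax": 0, "ay": 0, "az": 0, "hand": 60}
    - {"x": 0, "y": 0, "z": -0.6, "ax": 0, "ay": 0, "az": 0, "hand": 60}
    - {"x": 0, "y": 0, "z": -0.8, "ax": 0, "ay": 0, "az": 0, "hand": 60}
    - {"x": 0, "y": 0, "z": -0.9, "ax": 0, "ay": 0, "az": 0, "hand": 60}
    - {"x": 0, "y": 0, "z": -0.9, "ax": 0, "ay": 0, "az": 0, "hand": 60}
    - {"x": -0.5, "y": 0, "z": -0.5, "ax": 0, "ay": 0, "az": 0, "hand": 60}
    - {"x": -0.8, "y": 0, "z": 0, "ax": 0, "ay": 0, "az": 0, "hand": 60}
    - {"x": -0.5, "y": 0, "z": 0, "ax": 0, "ay": 0, "az": 0, "hand": 60}
    - {"x": 0, "y": 0, "z": 0, "ax": 0, "ay": 0, "az": 0, "hand": 60}
    - {"x": 0, "y": 0, "z": 0, "ax": 0, "ay": 0, "az": 0, "hand": 60}

```text
time: 37.83
ee_pos: [0.5279, 0.3628, 0.267]
tcp_rot: [180.0, -0.0, 158.8]
ft_force: [-0.4, 0.4, -0.9]
opening: 0.0601
```

```bash
python3 w.py w24; python3 - <<'E'
from rig import arm
from h import *
for n in ["top","side"]:
    p,d=arm.grab_frame(n); np.savez(f"pics/{n}9.npz",p=p,d=d)
    cv2.imwrite(f"pics/{n}9.png",cv2.resize(p[:,:,::-1],(800,600),interpolation=cv2.INTER_CUBIC))
E
```

```text
[0.52793116 0.36276351 0.26700337] [ 1.79998141e+02 -8.45185330e-03  1.58829886e+02] 0.06013042279420775 [-0.42631768  0.44375482 -0.86329216] 37.8333
```

View pics/w24.png

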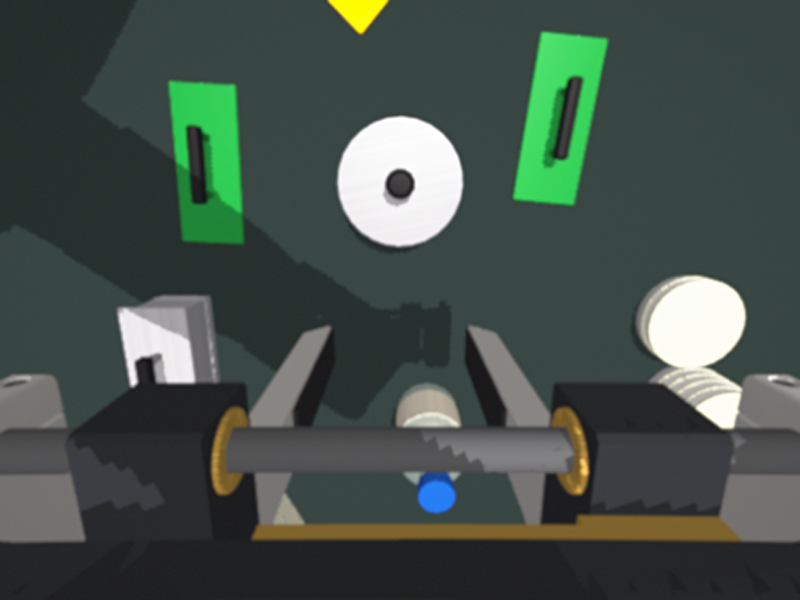

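View pics/top9.png

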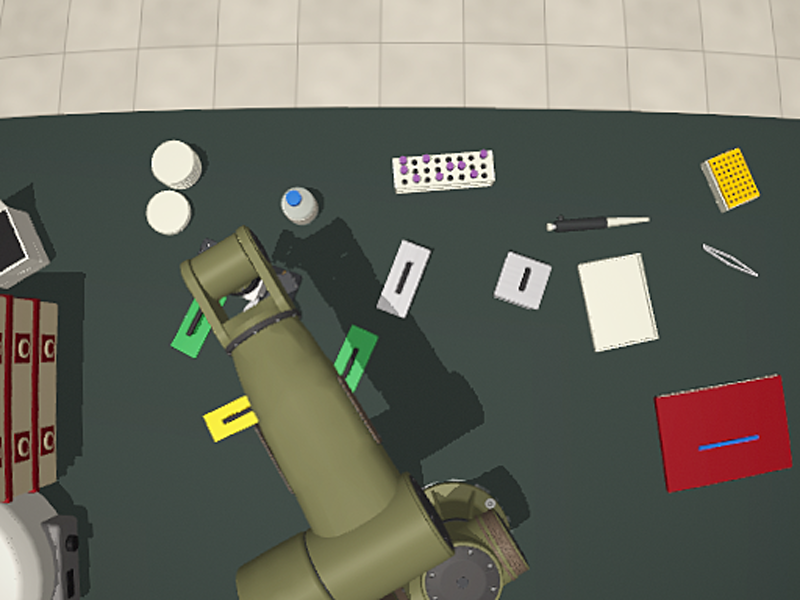

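View pics/side9.png

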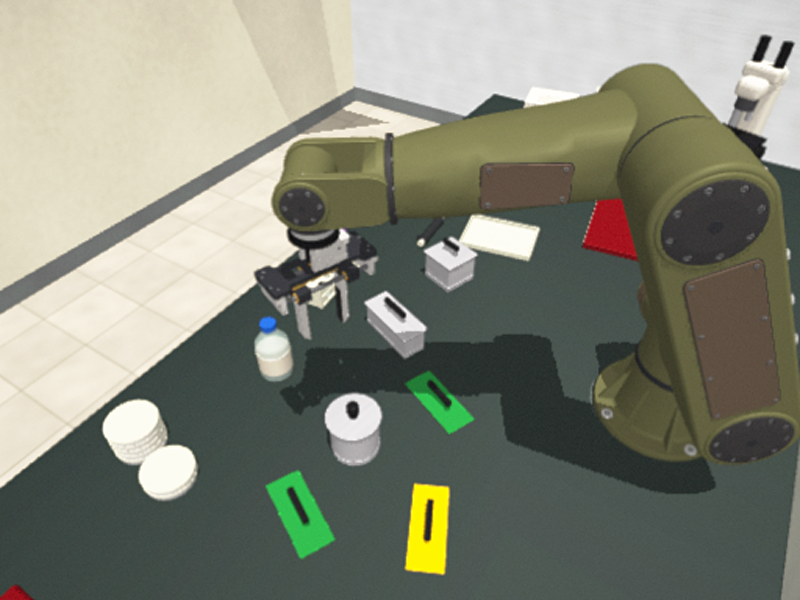

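The side and top views show all three lids on their own cans and the bystanders in place. One quantitative check of centring: overlay an ideal can-plus-lid model, placed from the visible lid, on the side view.

```bash
python3 - <<'E'
from rig import arm
from h import *
f=np.load('pics/side9.npz');p=f['p'];d=f['d'];cm=arm.camera_model('side');P=cloud(cm,d)
vv,uu=np.mgrid[:384,:512]
K=4
img=cv2.resize(p[:,:,::-1],None,fx=K,fy=K,interpolation=cv2.INTER_CUBIC)
out=[]
import math
def poly(kind,r=0):
    if kind=='round':
        a=np.linspace(0,2*np.pi,60); return np.c_[np.cos(a),np.sin(a)]
for n,(u,v),zt,yaw,L,C in [('round',(353,412),.089,0,.05,.045),('oblong',(398,305),.062,158.9,(.075,.031),(.070,.026)),('square',(450,248),.076,161.2,(.047,.047),(.042,.042))]:
    u*=.64;v*=.64
    m=(np.abs(P[...,2]-zt)<.006)&(np.hypot(uu-u,vv-v)<40)
    k,l=cv2.connectedComponents(m.astype(np.uint8),connectivity=4)
    b=l==1+int(np.argmax([(l==i).sum() for i in range(1,k)]))
    X=onplane(cm,np.c_[uu[b],vv[b]],zt)
    if n=='round': c,r=cv2.minEnclosingCircle((X[:,:2]*1e3).astype(np.float32)); print(n,c,r,P[b][:,2].mean())
    else: R_=cv2.minAreaRect((X[:,:2]*1e3).astype(np.float32)); c=R_[0]; print(n,R_,P[b][:,2].mean())
    c=np.array(c)/1e3
    if n=='round': o1=poly('round')*L;o2=poly('round')*C
    else:
        t=np.radians(yaw);M=np.array([[math.cos(t),math.sin(t)],[-math.sin(t),math.cos(t)]])
        q=np.array([(1,1),(-1,1),(-1,-1),(1,-1),(1,1)],float);o1=(q*L)@M;o2=(q*C)@M
    for oo,z,col in ((o1,zt,(0,0,255)),(o2,0,(255,255,0)),(o2,zt-.004,(0,255,0))):
        pp=proj(cm,np.c_[oo+c,np.full(len(oo),z)]);
        cv2.polylines(img,[np.round((pp+.5)*K-.5).astype(int)],False,col,1)
    x,y=int(u*K),int((v+8)*K);out.append(cv2.resize(img[y-130:y+150,x-130:x+130],(260,280)))
cv2.imwrite('pics/ov.png',np.hstack(out))
E
```

```text
round (459.0638122558594, 391.0826721191406) 50.15094757080078 0.08738105012194969
oblong ((548.7623291015625, 109.43045806884766), (62.77754592895508, 150.79071044921875), 68.6819076538086) 0.06039856523604785
square ((544.3759155273438, -135.54261779785156), (95.52755737304688, 94.4898681640625), 70.96930694580078) 0.07438354899154224
```

View pics/ov.png

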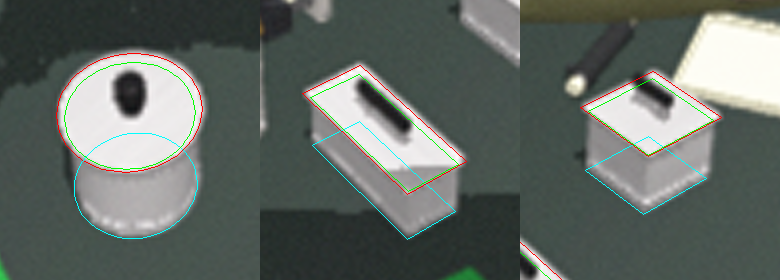

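The model bases (cyan) coincide with the visible can bases for all three, and the lid heights and yaws fit. The arm is clear and has no contact. Handing in.

```bash
python3 -c "
from rig import arm
o=arm.observe();print(o['time'],o['ft_force'],o['opening']);print(arm.close_job())"
```

```text
37.9833 [-0.51057971 -0.02302725 -0.23746281] 0.060351278305791005
the job is handed in; nothing more can be done
None
```

I handed the job in at about 38 s, with each of the three lids on the canister of its own shape. The close call reports no verdict, so success rests on my own checks.

**What I did:** I laid the round lid in the tray, moved the square lid from the oblong can to the square can, and moved the oblong lid from the round can to the oblong can. The round lid then went from the tray to the round can. Each lid was lowered until I felt about 4–7 N of contact before I released it.

**Last checks:**
- **Lids:** The side-view overlay showed every lid flat, square to its can and centred to within a few millimetres. The measured lid tops were 1.6 mm below nominal, the same for all three.
- **Surroundings:** In the top view the bystanders and the decoy lids looked to be where they started. I did not measure how far the canisters had moved.
- **Robot:** The arm was clear, with no contact force, before I handed in.

**Disagreements:** The wrist camera's reported calibration changed by about 2 mm in early runs. I therefore placed the lids by comparing lid and can in the same picture. The side and top cameras differ from the wrist camera by 2–5 mm in absolute position.

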